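# Hang a ukulele neck in a spring-gate hanger and tug-test it

### The arm

A 6-joint arm with a two-finger parallel gripper is mounted at the origin on the work surface. World frame = base frame: x ahead of the robot, y to its left, z up, the work surface at z = 0. Lengths are in m, angles in rad, forces in N, time in s.
With the tool pointing down it reaches from about 0.3 to 0.95 m from the base axis. Payload 3.1 kg.
Tool frame: the origin (TCP) lies midway between the tips of the shut fingers; the grasp point (between the pads) lies 19 mm behind it (bot.tcp_to_grasp is the x of the grasp point in the tool frame, in m); x points along the fingers, y is the direction in which the jaws open and shut, and the axes are right-handed (so a half turn about x gives the same grasp; the last joint's range is limited). The gripper opens to 85 mm and grips with 20 to 120 N. Pads are 22 mm wide; open, the fingers measure 114 mm over their backs; the gripper's body (76 mm by 85 mm) begins 54 mm behind the grasp point. The pads swing forward as they close: fully open they stand 13 mm farther back than shut.
Start: joints at [-1.331, 0.308, 1.634, -0, 1.2, -0.07], TCP at [0.191, -0.595, 0.231] pointing down, gripper open.
Joint ranges: [-3.06, 3.06], [-0.79, 1.96], [0.05, 2.63], [-1.19, 4.34], [0.05, 2.64], [-2.94, 2.94]. Speed limits (rad/s): [2.79, 2.79, 3.14, 3.14, 3.14, 3.14].

### API

Orientations are given as a 3x3 rotation matrix whose columns are the frame's x, y, z axes.
In Python, from rig import bot gives the robot as it stands.
- The arm moves only by the tool move_arm, never from a script. Its argument "plan" is a list of rows, each an object of numbers: "hand": the gripper's target within -1 to 1 (shut at 1, half-way at 0, fully open at -1); "x", "y", "z": the shift along the world's x, y, z in cm; "wx", "wy", "wz": the turn, a rotation vector about the world's x, y, z in degrees. A call has 1 to 20 rows; each row shifts and turns the pose as measured when the row begins; what a row does not reach is not made up. A row lasts 1/10 s, in which the tool goes at most 50 mm and 8.59 degrees, less where a joint would pass 70% of its speed; a pose out of reach is approached as far as the arm can. A call is refused whole if a number of a shift passes 5 or a number of a turn 8.59, either way. A call with a gripper value outside its range is refused whole. The fingers move at their own pace and stop on an object; "squeeze" is the grip in N (left out, the last holds). Time passes only in rows, so rows that do not move let the fingers close. It gives the time, the measured TCP pose, the force and the opening at its end, in the units of the state.
- bot.read_state(): the state, without advancing time (a new reading comes with each control period).
- bot.get_image(name): name is "scene" or "side" or "wrist"; returns (picture, depth): 480x640x3 uint8, blue, green, red; 480x640 float32, m along the optical axis (not along the pixel's ray), 0 where there is no reading.
- bot.camera_params(name): a dict with "fx", "fy", "cx", "cy" (pixels), "xyz" and "attitude" of the camera in the world; the wrist camera has in their place "T_tool_cam" (4x4, takes a point from camera to tool coordinates, whose origin is the TCP and whose axes are the tool frame's). Camera axes: x right, y down, z forward; pixel columns grow to the right and rows downward; lengths in m; the calibration is good to about 2 mm. A picture is of the moment at which its call begins: read the wrist's pose just before it. camera_params takes no time and is no camera call.
- bot.job_done(): hands the job in, once; it reports no verdict.
Trained networks look in the newest picture that a camera, given by its name, has taken for a name from the list of things; names that differ only in an ending like _2 or _b are one class to them, and where a whole thing is asked for, a point or a joint stands for the part that bears it (a point fixed in the world has none). Each returns a list of dicts, best first, with "score" (0 to 1); they miss things now and then, are a little off and sometimes report something else, mostly with a low value. They report only what shows in the picture. A call takes as long as a camera call.
- bot.recognise(camera, thing): "location" ([x, y, z] in m, in world coordinates, good to about 4 mm: the middle of the surface that is visible of it).
- bot.cut_out(camera, thing): "pixels" (480x640 bool, what is visible of it).
The state is a dict: "t": time; "joint_positions": joint angles; "dq": joint speeds; "joint_efforts": joint torques, N m; "eef_pos": TCP position; "tcp_rot": TCP orientation; "ft_force": force on the tool from outside, world axes, zero at the start; "moment": the same for the moment, N m; "gripper_width": finger opening in m.
Only numpy, scipy, OpenCV 4.12 (cv2) and the standard library are available. Lean on these libraries where they do the work, as an engineer would, in place of code of your own. Each camera call takes 0.05 s, during which the arm holds its last target.

### The job

Hang the ukulele neck that has its fretboard on by its headstock in the bench hanger, fretboard facing out: lift it from the rack, push it gently in between the prongs past the two spring gates until they have snapped shut in front of it, and lower it until its shoulders rest on the prongs. Before letting go, tug it down gently, pulling with half a kilo to a kilo for about a second, to make sure it is held. Leave it hanging still, and everything else as it is.

Things in the scene. Friction and masses are not known exactly. Their poses are not given: they have to be found in the camera images.
- neck: Bare ukulele neck, mid-brown, dark fretboard with steel frets, 0.18 to 0.28 kg, 285 mm tall; starts upright in one of the rack's pockets. Origin: shaft's centre line at the heel's underside. z: up to the headstock, -x: the way the fretboard faces, y: width. Heel z 0-48, x -10 to 35, 36 mm wide. Shaft z 48-180, x -10 (fretboard face) to 10 (back), 36 wide (mm).
- neck_nut (a point): Point of the neck at the nut, on the centre line, 180 mm above the heel's underside; axes as the neck. It comes to point seat when hung. From here the headstock's two shoulders rise outward at 45 degrees, from 36 mm width to 62 mm, 13 mm higher up.
- neck_head (a point): Middle of the headstock, 260 mm above the heel's underside, 25 mm below its top; axes as the neck. The headstock is a flat plate 62 mm wide (y) and 13 mm thick (x), from 193 to 285 mm above the heel. Grip here from above, across the 13 mm.
- neck_face (a point): Point on the fretboard's face, 8 mm below the nut, 10 mm in front (-x) of the centre line.
- rack: Fixed wooden block 100 x 260 x 40 mm, origin at the centre of its underside. Two pockets 28 mm deep (floor 12 mm above the bench), 120 mm apart along its y, hold a neck each, upright, with 2 mm of play. Lift a neck straight up by more than 30 mm to free it.
- neck2: The other, unfinished neck in the other pocket: pale wood, no fretboard, square-ended headstock 66 mm wide; as tall as the first. Origin and axes as the neck. To be left standing.
- hanger: Bench hanger: foot plate 220 x 150 x 10 mm, square post 25 mm wide and 260 mm high, both fixed, and a grey head with the yoke, clamped on the post at a height that differs each time. Origin under the post, on the bench. The mouth opens to -x (the prongs point that way), y lies across it, z up. The neck must never press on the hanger with more than 16 N in any direction.
- mouth (a point): Point of the hanger, 102 mm in front (-x) of the post's axis, 214 mm above the bench, midway between the prongs; axes as the hanger. A hung neck's nut belongs at this x and y (10 mm to and fro is fine). The height at which it comes to rest depends on the head: anything from 18 mm below to 18 mm above this point, not reported, to be felt.
- gate_l (a joint): Angle (rad) of the left gate, a black finger 20 mm long, 8 mm thick, pivoted under the left prong 40 mm in front (-x) of point mouth, 14 mm below the prong's axis. 0 = shut across the mouth. A neck pushed in swings both gates inward (up to 1.75, about 3 to 5 N); they spring shut before it once the nut is within about 6 mm of the mouth's x. They do not open outward.
- gate_r (a joint): Angle (rad) of the right gate, the mirror image. The yoke's prongs: two level rubber bars 12 mm thick, 40 mm apart inside (the neck is 36 wide), from 50 mm in front of point mouth to a crossbar whose face is 25 mm behind it. Their axes lie 0.5 mm below the hung neck's nut. The yoke sits in rubber and gives about 0.15 mm per newton downward.
- sander: Cork-faced wooden sanding block, 115 x 62 x 28 mm, lying between rack and hanger. Bystander.
- brush: Flat glue brush, 183 mm long, 13 mm high, lying between rack and hanger. Bystander.
- clamp: Steel bar clamp with wooden handle, 280 x 150 x 34 mm, lying at the far side. Bystander.
- bottle: White glue bottle, 60 mm thick, 165 mm high, standing on the left. Bystander.
- hammer: Small hammer with a wooden handle, 240 mm long, lying at the far right. Bystander.
- rule: Steel rule, 300 x 30 x 4 mm, lying at the far side. Bystander.

How it is judged:
By the outcome, as a careful person would: the job done as asked, in the order asked, and still so for the second after the job is handed in, with the robot touching nothing.
It also fails if it takes over 61 s, if anything falls off the work surface, if the arm or the gripper's body presses on something with over 40 N, if the wrist force passes 120 N, or if a joint passes its speed limit or range.

## Working session

There is one attempt and no reset: what is moved stays moved. The work goes in short steps, Python scripts to look and compute and a tool call to move; the robot and the scene stay as the last step left them, time stands still between calls to the robot, and variables do not carry over. Pictures are saved under pics/ and viewed, and the job is handed in when it is done.

Besides the shell and the picture viewer there is one more tool, called by a JSON object that holds its "api" and its "payload", one argument or row to a line. move_arm: Moves the arm, as the interface text tells. Its arguments: {"type":"object","properties":{"plan":{"type":"array","items":{"type":"object","properties":{"hand":{"type":"number"},"x":{"type":"number"},"y":{"type":"number"},"z":{"type":"number"},"wx":{"type":"number"},"wy":{"type":"number"},"wz":{"type":"number"}}}},"squeeze":{"type":"number"}},"required":["plan"]}

```bash
mkdir -p pics; ls
cat > h.py <<'E'
import numpy as np, cv2
from rig import bot
def snap(name,fn):
    s=bot.read_state(); im,d=bot.get_image(name); cv2.imwrite('pics/'+fn,im); np.save('pics/'+fn[:-4]+'_d.npy',d); return im,d,s
def cam(name,s=None):
    p=bot.camera_params(name)
    if 'T_tool_cam' in p:
        T=np.eye(4);T[:3,:3]=s['tcp_rot'];T[:3,3]=s['eef_pos'];T=T@np.array(p['T_tool_cam'])
    else:
        T=np.eye(4);T[:3,:3]=np.array(p['attitude']);T[:3,3]=p['xyz']
    return p,T
def pts(name,d,mask=None,s=None):
    p,T=cam(name,s)
    v,u=np.nonzero((d>0)&(mask if mask is not None else True))
    z=d[v,u]; P=np.stack([(u-p['cx'])/p['fx']*z,(v-p['cy'])/p['fy']*z,z],1)
    return P@T[:3,:3].T+T[:3,3],u,v
E
python3 - <<'E'
from h import *
np.set_printoptions(precision=4,suppress=True)
for c in ['scene','side']:
    print(c,bot.camera_params(c))
    im,d,s=snap(c,c+'0.png')
    for t in ['neck','neck2','hanger','rack','gate_l','neck_head']:
        print(t,[(np.round(r['location'],3).tolist(),round(r['score'],2)) for r in bot.recognise(c,t)])
print(s)
E
```

```text
pics
scene {'fx': 449.58571375657795, 'fy': 449.58571375657795, 'cx': 318.8956564595056, 'cy': 242.67516077847878, 'xyz': array([1.0094, 0.4285, 1.0063]), 'attitude': array([[-0.6923,  0.5886, -0.4174],
       [ 0.7216,  0.5643, -0.401 ],
       [-0.0005, -0.5788, -0.8154]])}
neck [([0.494, -0.252, 0.216], 0.97), ([0.609, -0.248, 0.204], 0.64)]
neck2 [([0.494, -0.252, 0.216], 0.97), ([0.609, -0.248, 0.204], 0.64)]
hanger [([0.538, 0.232, 0.009], 0.59), ([0.608, -0.248, 0.204], 0.5)]
rack [([0.568, -0.228, 0.039], 0.75)]
gate_l [([0.616, -0.248, 0.201], 0.42)]
neck_head [([0.613, -0.252, 0.202], 0.94)]
side {'fx': 579.3848605917788, 'fy': 579.3848605917788, 'cx': 316.5780070324768, 'cy': 243.24683203544177, 'xyz': array([0.039 , 0.8968, 1.1142]), 'attitude': array([[-0.8554, -0.3344,  0.3955],
       [-0.5178,  0.5676, -0.6401],
       [-0.0104, -0.7524, -0.6587]])}
neck [([0.485, -0.247, 0.206], 0.87), ([0.595, -0.244, 0.195], 0.71)]
neck2 [([0.485, -0.247, 0.206], 0.87), ([0.595, -0.244, 0.195], 0.71)]
hanger [([0.515, 0.25, 0.012], 0.69), ([0.604, -0.247, 0.196], 0.59), ([0.824, 0.1, 0.022], 0.28)]
rack [([0.538, -0.22, 0.038], 0.97)]
gate_l [([0.598, -0.243, 0.196], 0.4)]
neck_head [([0.608, -0.243, 0.195], 0.59)]
{'t': 0.35, 'joint_positions': array([-1.3307,  0.3083,  1.6342, -0.    ,  1.1997, -0.0697]), 'dq': array([-0.0005, -0.0025, -0.0012,  0.0008,  0.0001, -0.0013]), 'joint_efforts': array([  0.0001, -41.4677, -27.6464,  -0.0001,   0.0054,  -0.    ]), 'eef_pos': array([ 0.1905, -0.5951,  0.231 ]), 'tcp_rot': array([[-0.0001,  0.3049, -0.9524],
       [ 0.0006, -0.9524, -0.3049],
       [-1.    , -0.0006, -0.    ]]), 'ft_force': array([-0.0379,  0.3018, -0.2285]), 'moment': array([ 0.0211, -0.0452, -0.0275]), 'gripper_width': 0.0856571318455099}
```

View pics/scene0.png

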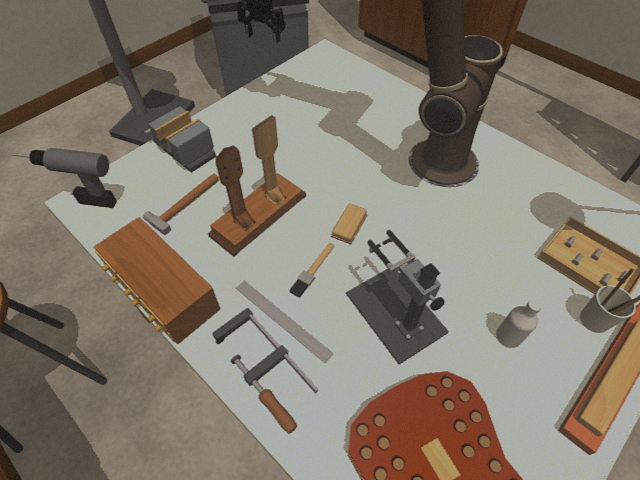

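View pics/side0.png

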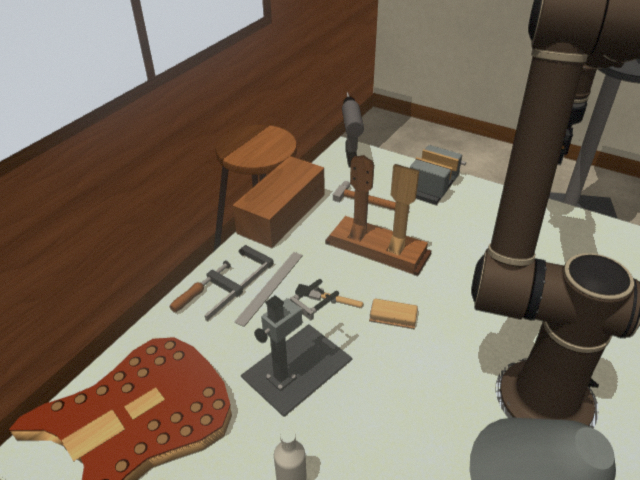

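```bash
cat > a.py <<'E'
from h import *
np.set_printoptions(precision=4,suppress=True)
for c in ['scene','side']:
    d=np.load(f'pics/{c}0_d.npy'); im=cv2.imread(f'pics/{c}0.png')
    P,u,v=pts(c,d)
    bench=(abs(P[:,2])<.02)&(P[:,0]>.3)&(P[:,0]<.8)&(abs(P[:,1])<.4)
    print(c,'bench z med',np.median(P[bench,2]))
    for nm,cx,cy in [('brown',.61,-.25),('pale',.49,-.25)]:
        for lo,hi in [(.215,.29),(.08,.18),(.29,.31)]:
            m=(np.hypot(P[:,0]-cx,P[:,1]-cy)<.06)&(P[:,2]>lo)&(P[:,2]<hi)
            Q=P[m]; 
            if len(Q)<10: print(nm,lo,len(Q));continue
            r=cv2.minAreaRect(Q[:,:2].astype(np.float32)*1000)
            l=cv2.fitLine(Q[:,:2].astype(np.float32),cv2.DIST_HUBER,0,.001,.001).ravel()
            print(nm,lo,hi,len(Q),'med',np.median(Q,0),'min',Q.min(0),'max',Q.max(0),'line ang',np.degrees(np.arctan2(l[1],l[0])),r)
    # rack top
    m=(P[:,2]>.03)&(P[:,2]<.05)&(abs(P[:,0]-.55)<.18)&(abs(P[:,1]+.23)<.1)
    print('rack',cv2.minAreaRect(P[m,:2].astype(np.float32)*1000))
    m=(P[:,2]>.005)&(P[:,2]<.02)&(abs(P[:,0]-.54)<.18)&(abs(P[:,1]-.22)<.16)
    print('foot',m.sum(),cv2.minAreaRect(P[m,:2].astype(np.float32)*1000))
    # hanger upper height map
    m=(P[:,2]>.12)&(P[:,2]<.32)&(abs(P[:,0]-.53)<.2)&(abs(P[:,1]-.17)<.17)
    Q=P[m]; H=np.zeros((360,420,3),np.uint8)
    ix=((Q[:,1]+.02)*1000).astype(int); iy=((Q[:,0]-.33)*1000).astype(int)
    ok=(ix>=0)&(ix<420)&(iy>=0)&(iy<360)
    cm=cv2.applyColorMap(((Q[:,2]-.12)/.2*255).astype(np.uint8).reshape(-1,1),cv2.COLORMAP_JET).reshape(-1,3)
    H[iy[ok],ix[ok]]=cm[ok]; cv2.imwrite(f'pics/hm_{c}.png',cv2.resize(H,None,fx=1.6,fy=1.6,interpolation=cv2.INTER_NEAREST))
    x0,y0=(340,215) if c=='scene' else (235,270)
    cv2.imwrite(f'pics/crop_{c}.png',cv2.resize(im[y0:y0+150,x0:x0+130],None,fx=4,fy=4,interpolation=cv2.INTER_CUBIC))
E
python3 a.py; python3 -c "
import cv2;a=cv2.imread('pics/crop_scene.png');b=cv2.imread('pics/crop_side.png');cv2.imwrite('pics/cc.png',cv2.resize(cv2.hconcat([a,b]),(780,450)))
a=cv2.imread('pics/hm_scene.png');b=cv2.imread('pics/hm_side.png');cv2.imwrite('pics/hh.png',cv2.resize(cv2.hconcat([a,b]),(800,343),interpolation=cv2.INTER_AREA))"
```

```text
scene bench z med 0.0034867340877040576
brown 0.215 0.29 607 med [ 0.6115 -0.2468  0.2542] min [ 0.5742 -0.2604  0.2151] max [ 0.6394 -0.2423  0.2899] line ang 0.6032327 ((606.7765502929688, -251.19570922851562), (65.0639419555664, 17.599807739257812), 1.0176743268966675)
brown 0.08 0.18 377 med [ 0.6145 -0.2455  0.1315] min [ 0.5887 -0.2627  0.08  ] max [ 0.6264 -0.2406  0.1797] line ang -10.307005 ((609.8442993164062, -247.67555236816406), (20.017982482910156, 38.121402740478516), 72.49789428710938)
brown 0.29 0.31 117 med [ 0.6109 -0.2498  0.2944] min [ 0.5828 -0.2619  0.2901] max [ 0.6346 -0.2439  0.3012] line ang -2.2924411 ((608.7693481445312, -252.4829864501953), (51.56337356567383, 17.38435935974121), 2.191234827041626)
pale 0.215 0.29 563 med [ 0.4928 -0.2519  0.2539] min [ 0.4513 -0.2653  0.2151] max [ 0.5222 -0.2476  0.29  ] line ang 1.2259765 ((486.7234802246094, -256.5263977050781), (70.89665222167969, 17.619192123413086), 0.12390649318695068)
pale 0.08 0.18 321 med [ 0.4949 -0.2502  0.1315] min [ 0.4687 -0.2648  0.0802] max [ 0.5066 -0.246   0.1799] line ang -12.822628 
[... 1486 characters left out ...]
84), 9.734533309936523)
pale 0.08 0.18 395 med [ 0.4813 -0.2482  0.1328] min [ 0.4653 -0.2653  0.0801] max [ 0.5042 -0.2402  0.18  ] line ang 8.043766 ((483.5588684082031, -249.523681640625), (37.051910400390625, 23.0479793548584), 15.21133041381836)
pale 0.29 0.31 134 med [ 0.4842 -0.2517  0.2957] min [ 0.4524 -0.2662  0.2901] max [ 0.5172 -0.2436  0.3026] line ang -0.65956753 ((484.86578369140625, -254.94883728027344), (65.14584350585938, 20.917722702026367), 2.6614160537719727)
rack ((545.3284912109375, -252.30221557617188), (264.43670654296875, 114.39325714111328), 2.800168991088867)
foot 4613 ((541.7479248046875, 218.7245330810547), (310.1964416503906, 359.23876953125), 88.953857421875)
```

View pics/cc.png

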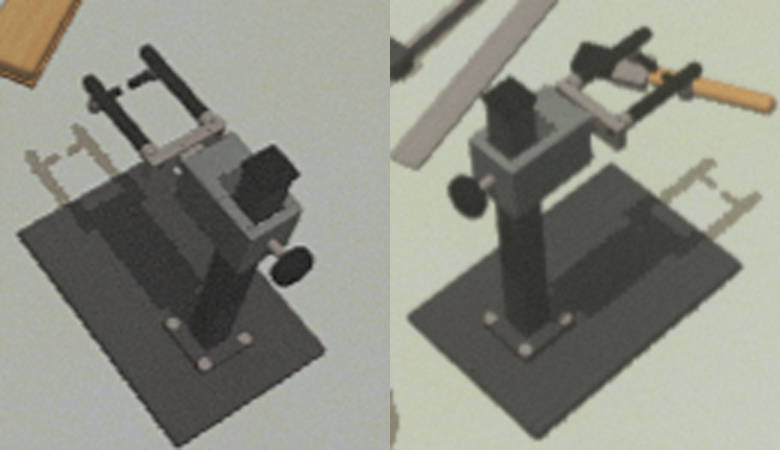

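View pics/hh.png

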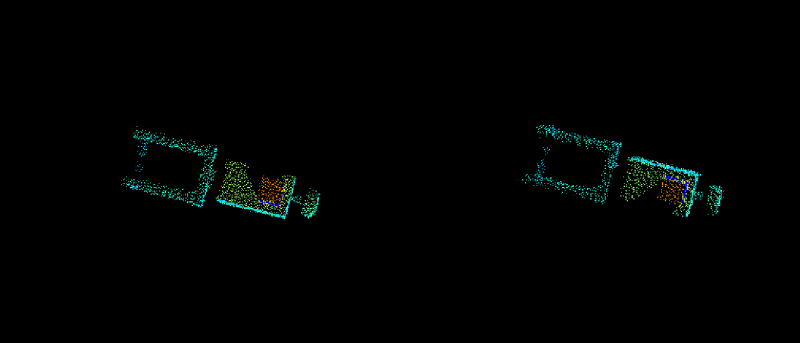

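```bash
cat > b.py <<'E'
from h import *
np.set_printoptions(precision=4,suppress=True)
for c in ['scene','side']:
    d=np.load(f'pics/{c}0_d.npy'); im=cv2.imread(f'pics/{c}0.png')
    P,u,v=pts(c,d); g=im[v,u].mean(1)
    m=(P[:,2]>.004)&(P[:,2]<.018)&(abs(P[:,0]-.54)<.18)&(abs(P[:,1]-.22)<.16)&(g<85)
    I=np.zeros((480,640),np.uint8); I[v[m],u[m]]=1
    n,L,st,_=cv2.connectedComponentsWithStats(I); k=1+np.argmax(st[1:,4]); mm=m&(L[v,u]==k)
    print(c,'foot',mm.sum(),cv2.minAreaRect(P[mm,:2].astype(np.float32)*1000),np.median(P[mm,2]))
    m=(P[:,2]>.12)&(P[:,2]<.32)&(abs(P[:,0]-.53)<.2)&(abs(P[:,1]-.17)<.17)
    Q=P[m]; 
    # axis direction from the head map: project
    th=np.radians(15 if 0 else 0)
    # prongs: points with y<.1, z .15-.26
    best=None
    for a in np.radians(np.arange(90,115,.25)-0):   # direction of hanger +x? in world
        pass
    A=Q[(Q[:,1]<.09)]
    print('A',len(A),'z pct',np.percentile(A[:,2],[1,10,50,90,99]), A.min(0),A.max(0))
    # search yaw: minimise occupancy of across histogram
    sc=[]
    for a in np.arange(60,120,.5):
        e=np.array([-np.sin(np.radians(a)),np.cos(np.radians(a))])
        h,_=np.histogram(A[:,:2]@e,bins=np.arange(-1,1,.002)); sc.append((np.sum((h/len(A))**2),a))
    a=max(sc)[1]; print('yaw of hanger x',a)
    r=np.radians(a); ex=np.array([np.cos(r),np.sin(r)]); ey=np.array([-np.sin(r),np.cos(r)])
    X=Q[:,:2]@ex; Y=Q[:,:2]@ey
    y0=np.median(A[:,:2]@ey)
    sel=(Q[:,1]<.13)
    h,e=np.histogram(Y[sel],bins=np.arange(-.75,-.3,.002))
    print([(round(float(b),3),int(n)) for n,b in zip(h,e) if n>0])
    h,e=np.histogram(X[sel],bins=np.arange(-.3,.3,.004))
    print([(round(float(b),3),int(n)) for n,b in zip(h,e) if n>0])
    # post top
    m=(Q[:,2]>.25); T=Q[m]; print('post top',len(T),cv2.minAreaRect(T[:,:2].astype(np.float32)*1000),np.percentile(T[:,2],[5,50,95]))
E
python3 b.py
```

```text
scene foot 4044 ((519.321533203125, 216.7339324951172), (219.4185791015625, 150.4561004638672), 75.81693267822266) 0.01279086374075894Traceback (most recent call last):
  File "b.py", line 19, in <module>
    print('A',len(A),'z pct',np.percentile(A[:,2],[1,10,50,90,99]), A.min(0),A.max(0))
                             ~~~~~~~~~~~~~^^^^^^^^^^^^^^^^^^^^^^^^
    return _quantile_unchecked(
        a, q, axis, out, overwrite_input, method, keepdims, weights)
    return _ureduce(a,
                    func=_quantile_ureduce_func,
    ...<5 lines>...
                    overwrite_input=overwrite_input,
                    method=method)
    r = func(a, **kwargs)
    result = _quantile(arr,
                       quantiles=q,
    ...<2 lines>...
                       out=out,
                       weights=wgt)
    slices_having_nans = np.isnan(arr[-1, ...])
                                  ~~~^^^^^^^^^
IndexError: index -1 is out of bounds for axis 0 with size 0
```

```bash
sed -i 's/Q\[:,1\]<.09/Q[:,1]<.185/; s/Q\[:,1\]<.13/Q[:,1]<.215/' b.py; python3 b.py
```

```text
scene foot 4044 ((519.321533203125, 216.7339324951172), (219.4185791015625, 150.4561004638672), 75.81693267822266) 0.01279086374075894
A 414 z pct [0.1836 0.1894 0.2043 0.207  0.2089] [0.4628 0.1073 0.1803] [0.5457 0.1848 0.2099]
yaw of hanger x 75.0
[(-0.482, 1), (-0.48, 35), (-0.478, 71), (-0.476, 42), (-0.474, 42), (-0.472, 30), (-0.47, 42), (-0.468, 34), (-0.466, 13), (-0.464, 11), (-0.462, 11), (-0.46, 8), (-0.458, 12), (-0.456, 11), (-0.454, 10), (-0.452, 10), (-0.45, 4), (-0.448, 8), (-0.446, 6), (-0.444, 7), (-0.442, 12), (-0.44, 13), (-0.438, 4), (-0.436, 8), (-0.434, 6), (-0.432, 8), (-0.43, 13), (-0.428, 24), (-0.426, 65), (-0.424, 43), (-0.422, 38), (-0.42, 30), (-0.418, 22), (-0.416, 11), (-0.414, 2)]
[(0.236, 10), (0.24, 14), (0.244, 23), (0.248, 41), (0.252, 51), (0.256, 24), (0.26, 17), (0.264, 21), (0.268, 16), (0.272, 17), (0.276, 19), (0.28, 19), (0.284, 20), (0.288, 20), (0.292, 20)]
post top 240 ((531.9217529296875, 264.7764587402344), (27.696455001831055, 28.979602813720703), 75.38102722167969) [0.252  0.2683 0.2706]
side foot 4214 ((516.04931640625, 220.5156555
[... 322 characters left out ...]
6, 8), (-0.464, 5), (-0.462, 8), (-0.46, 9), (-0.458, 9), (-0.456, 5), (-0.454, 5), (-0.452, 4), (-0.45, 8), (-0.448, 2), (-0.446, 3), (-0.444, 6), (-0.442, 9), (-0.44, 12), (-0.438, 12), (-0.436, 8), (-0.434, 4), (-0.432, 6), (-0.43, 8), (-0.428, 24), (-0.426, 28), (-0.424, 31), (-0.422, 45), (-0.42, 65), (-0.418, 60), (-0.416, 12), (-0.414, 2)]
[(0.228, 2), (0.232, 14), (0.236, 14), (0.24, 30), (0.244, 49), (0.248, 42), (0.252, 16), (0.256, 19), (0.26, 16), (0.264, 20), (0.268, 15), (0.272, 19), (0.276, 24), (0.28, 13), (0.284, 18), (0.288, 19), (0.292, 16)]
post top 215 ((529.2216796875, 267.1628723144531), (29.933256149291992, 28.94710350036621), 79.53431701660156) [0.2516 0.2647 0.2685]
```

{"api": "move_arm", "payload": {
  "plan": [
    {"z": 5, "hand": -1},
    {"z": 5, "x": 1, "y": 1},
    {"z": 5, "x": 3, "y": 2.5, "wz": -3},
    {"z": 4, "x": 4, "y": 3, "wz": -3},
    {"x": 4, "y": 3, "wz": -3},
    {"x": 4, "y": 3, "wz": -3},
    {"x": 4, "y": 3, "wz": -3},
    {"x": 4, "y": 3, "wz": -0.4},
    {"x": 4, "y": 3},
    {"x": 4, "y": 3},
    {"x": 4, "y": 3},
    {"x": 4, "y": 3},
    {"x": 1.5, "y": 3},
    {}
  ],
  "squeeze": 35
}}

```text
invalid input
```

Run:
```python
from h import *
np.set_printoptions(precision=4,suppress=True)
im,d,s=snap('wrist','w1.png'); print(s); print(bot.camera_params('wrist'))
P,u,v=pts('wrist',d,None,s)
for nm,cx,cy in [('brown',.61,-.25),('pale',.49,-.25)]:
    m=(np.hypot(P[:,0]-cx,P[:,1]-cy)<.06)&(P[:,2]>.285)&(P[:,2]<.32)
    Q=P[m]; 
    if len(Q)>10: print(nm,len(Q),cv2.minAreaRect(Q[:,:2].astype(np.float32)*1000),np.median(Q,0))
```

```text
{'t': 0.7, 'joint_positions': array([-1.3306,  0.3081,  1.6338,  0.    ,  1.1997, -0.0697]), 'dq': array([-0.0003, -0.0004, -0.0014,  0.0009, -0.0008, -0.0015]), 'joint_efforts': array([ -0.0009, -41.513 , -27.7004,  -0.0002,   0.0008,  -0.    ]), 'eef_pos': array([ 0.1906, -0.5953,  0.2313]), 'tcp_rot': array([[ 0.    ,  0.3049, -0.9524],
       [-0.0001, -0.9524, -0.3049],
       [-1.    ,  0.0001, -0.    ]]), 'ft_force': array([-0.8469,  0.3883,  0.0414]), 'moment': array([0.0379, 0.0324, 0.0133]), 'gripper_width': 0.08519149998944683}
{'fx': 402.96553898859, 'fy': 402.96553898859, 'cx': 313.08555465810633, 'cy': 238.32620488907023, 'T_tool_cam': array([[ 0.0002, -0.3055,  0.9522, -0.1432],
       [ 1.    ,  0.0002, -0.0001,  0.0001],
       [-0.0002,  0.9522,  0.3055, -0.0775],
       [ 0.    ,  0.    ,  0.    ,  1.    ]])}
```

View pics/w1.png

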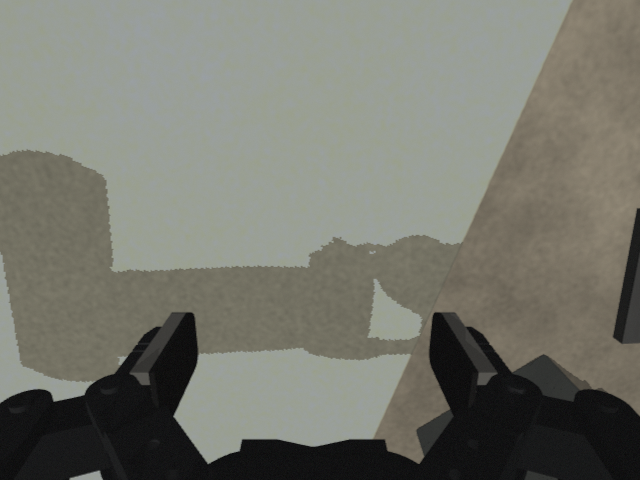

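{"api": "move_arm", "payload": {
  "plan": [
    {"z": 5, "hand": -1},
    {"z": 5, "x": 1, "y": 1},
    {"z": 5, "x": 3, "y": 2.5, "wz": -3},
    {"z": 4, "x": 4, "y": 3, "wz": -3},
    {"x": 4, "y": 3, "wz": -3},
    {"x": 4, "y": 3, "wz": -3},
    {"x": 4, "y": 3, "wz": -3},
    {"x": 4, "y": 3, "wz": -0.4},
    {"x": 4, "y": 3},
    {"x": 4, "y": 3},
    {"x": 4, "y": 3},
    {"x": 4, "y": 3},
    {"x": 1.5, "y": 3},
    {"x": 0}
  ],
  "squeeze": 35
}}

```text
invalid input
```

```bash
cat > w.py <<'E'
from h import *
import sys
np.set_printoptions(precision=4,suppress=True)
im,d,s=snap('wrist',sys.argv[1]); print(s)
P,u,v=pts('wrist',d,None,s)
for nm,cx,cy in [('brown',.61,-.25),('pale',.49,-.25)]:
    m=(np.hypot(P[:,0]-cx,P[:,1]-cy)<.06)&(P[:,2]>.285)&(P[:,2]<.32)
    Q=P[m]; 
    if len(Q)>10: print(nm,len(Q),cv2.minAreaRect(Q[:,:2].astype(np.float32)*1000),np.median(Q,0))
E
python3 w.py w2.png
```

```text
{'t': 0.75, 'joint_positions': array([-1.3307,  0.308 ,  1.6337,  0.    ,  1.1997, -0.0697]), 'dq': array([ 0.0007,  0.0001, -0.001 , -0.0004,  0.0004,  0.    ]), 'joint_efforts': array([  0.0018, -41.5177, -27.7042,   0.0001,   0.0006,  -0.    ]), 'eef_pos': array([ 0.1905, -0.5953,  0.2313]), 'tcp_rot': array([[ 0.    ,  0.3049, -0.9524],
       [-0.0001, -0.9524, -0.3049],
       [-1.    ,  0.0001,  0.    ]]), 'ft_force': array([ 0.3795, -0.4483, -0.5985]), 'moment': array([ 0.0373, -0.0284, -0.0167]), 'gripper_width': 0.08524127624039562}
```

View pics/w2.png

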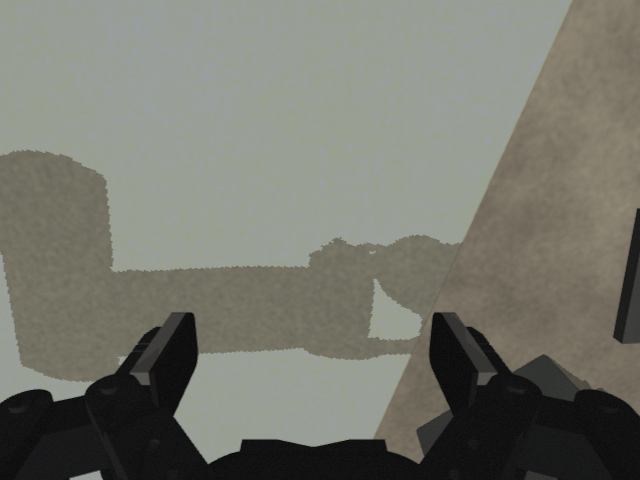

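{"api": "move_arm", "payload": {
  "plan": [
    {"x": 0, "y": 0, "z": 5, "wx": 0, "wy": 0, "wz": 0, "hand": -1}
  ]
}}

```text
t: 0.9
eef_pos: [0.1891, -0.5898, 0.2728]
tcp_rot: [[-0.004, 0.305, -0.952], [0.017, -0.952, -0.305], [-1.0, -0.018, -0.001]]
ft_force: [0.7, -1.2, -0.6]
gripper_width: 0.0851
```

{"api": "move_arm", "payload": {
  "plan": [
    {"x": 1, "y": 1, "z": 5, "wx": 0, "wy": 0, "wz": 0, "hand": -1},
    {"x": 3, "y": 2.5, "z": 5, "wx": 0, "wy": 0, "wz": -3, "hand": -1},
    {"x": 4, "y": 3, "z": 4, "wx": 0, "wy": 0, "wz": -3, "hand": -1},
    {"x": 4, "y": 3, "z": 0, "wx": 0, "wy": 0, "wz": -3, "hand": -1},
    {"x": 4, "y": 3, "z": 0, "wx": 0, "wy": 0, "wz": -3, "hand": -1},
    {"x": 4, "y": 3, "z": 0, "wx": 0, "wy": 0, "wz": -3, "hand": -1},
    {"x": 4, "y": 3, "z": 0, "wx": 0, "wy": 0, "wz": 0, "hand": -1},
    {"x": 4, "y": 3, "z": 0, "wx": 0, "wy": 0, "wz": 0, "hand": -1},
    {"x": 4, "y": 3, "z": 0, "wx": 0, "wy": 0, "wz": 0, "hand": -1},
    {"x": 4, "y": 3, "z": 0, "wx": 0, "wy": 0, "wz": 0, "hand": -1}
  ],
  "squeeze": 35
}}

```text
t: 1.9
eef_pos: [0.5344, -0.3282, 0.41]
tcp_rot: [[0.009, 0.023, -1.0], [-0.004, -1.0, -0.023], [-1.0, 0.004, -0.009]]
ft_force: [1.1, -1.0, -0.3]
gripper_width: 0.0854
```

{"api": "move_arm", "payload": {
  "plan": [
    {"x": 3.5, "y": 3.5, "z": 0, "wx": 0, "wy": 0, "wz": 1, "hand": -1},
    {"x": 3, "y": 3, "z": 0, "wx": 0, "wy": 0, "wz": 0, "hand": -1},
    {"x": 0.5, "y": 1, "z": 0, "wx": 0, "wy": 0, "wz": 0, "hand": -1}
  ],
  "squeeze": 35
}}

```text
t: 2.2
eef_pos: [0.6093, -0.2473, 0.4094]
tcp_rot: [[0.011, 0.047, -0.999], [-0.002, -0.999, -0.047], [-1.0, 0.003, -0.011]]
ft_force: [-0.5, -0.7, 0.6]
gripper_width: 0.0855
```

```bash
python3 w.py w3.png
```

```text
{'t': 2.2, 'joint_positions': array([-0.4532,  0.2677,  1.3333,  0.0029,  1.5297,  1.071 ]), 'dq': array([ 0.1569,  0.0028, -0.006 , -0.0595,  0.0232,  0.1697]), 'joint_efforts': array([  0.1393, -42.6911, -30.9926,   0.2385,  -0.153 ,   0.0122]), 'eef_pos': array([ 0.6093, -0.2473,  0.4094]), 'tcp_rot': array([[ 0.0111,  0.0465, -0.9989],
       [-0.0021, -0.9989, -0.0465],
       [-0.9999,  0.0026, -0.011 ]]), 'ft_force': array([-0.531 , -0.6546,  0.6465]), 'moment': array([-0.0043,  0.028 ,  0.0277]), 'gripper_width': 0.08550193678478558}
brown 1420 ((606.9561157226562, -251.69232177734375), (53.02312469482422, 12.932228088378906), 2.376221179962158) [ 0.6099 -0.2516  0.2916]
pale 1451 ((486.34918212890625, -256.78472900390625), (68.78209686279297, 12.974756240844727), 1.7147053480148315) [ 0.4922 -0.2566  0.2978]
```

View pics/w3.png

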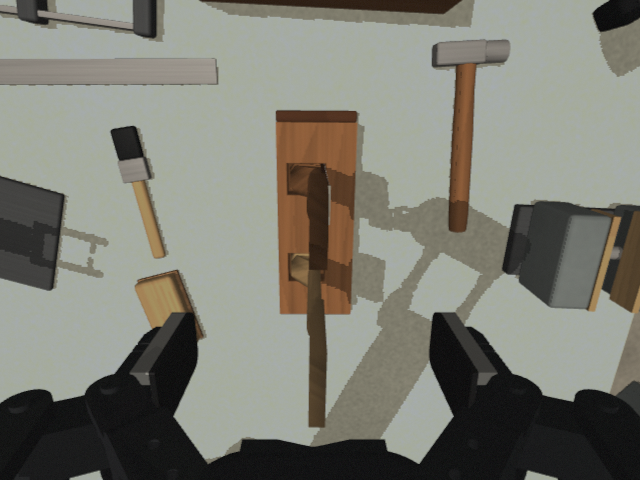

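{"api": "move_arm", "payload": {
  "plan": [
    {"x": -0.2, "y": -0.5, "z": -3, "wx": 0, "wy": 0.6, "wz": 0, "hand": -1},
    {"x": 0, "y": 0, "z": -4, "wx": 0, "wy": 0, "wz": 0, "hand": -1},
    {"x": 0, "y": 0, "z": -3, "wx": 0, "wy": 0, "wz": 0, "hand": -1},
    {"x": 0, "y": 0, "z": 0, "wx": 0, "wy": 0, "wz": 0, "hand": -1}
  ],
  "squeeze": 35
}}

```text
t: 2.65
eef_pos: [0.6046, -0.2547, 0.3096]
tcp_rot: [[0.002, 0.047, -0.999], [-0.007, -0.999, -0.047], [-1.0, 0.008, -0.002]]
ft_force: [-0.1, 0.1, -1.3]
gripper_width: 0.0856
```

```bash
python3 w.py w4.png
```

```text
{'t': 2.65, 'joint_positions': array([-0.4623,  0.3081,  1.4749, -0.0058,  1.3533,  1.0626]), 'dq': array([-0.0174, -0.0332, -0.0455, -0.0081,  0.0145, -0.004 ]), 'joint_efforts': array([  0.3301, -45.3144, -31.1925,   0.0062,  -0.3504,   0.0038]), 'eef_pos': array([ 0.6046, -0.2547,  0.3096]), 'tcp_rot': array([[ 0.0021,  0.0471, -0.9989],
       [-0.0074, -0.9989, -0.0471],
       [-1.    ,  0.0075, -0.0018]]), 'ft_force': array([-0.0692,  0.1329, -1.3246]), 'moment': array([-0.0104,  0.0455, -0.0314]), 'gripper_width': 0.08557666351555213}
brown 3280 ((607.0597534179688, -251.61317443847656), (53.8997917175293, 13.013585090637207), 2.012908697128296) [ 0.6121 -0.2515  0.2914]
pale 172 ((519.4658203125, -255.755615234375), (2.4652488231658936, 12.895243644714355), 0.5671114325523376) [ 0.5195 -0.2566  0.2873]
```

View pics/w4.png

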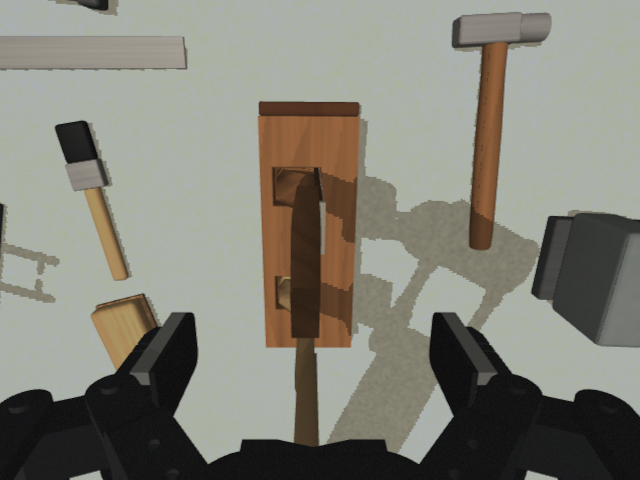

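{"api": "move_arm", "payload": {
  "plan": [
    {"x": 0.25, "y": 0.3, "z": -2, "wx": 0.4, "wy": 0.1, "wz": -0.4, "hand": -1},
    {"x": 0, "y": 0, "z": -2, "wx": 0, "wy": 0, "wz": 0, "hand": -1},
    {"x": 0, "y": 0, "z": -1, "wx": 0, "wy": 0, "wz": 0, "hand": -1},
    {"x": 0, "y": 0, "z": 0, "wx": 0, "wy": 0, "wz": 0, "hand": -1},
    {"x": 0, "y": 0, "z": 0, "wx": 0, "wy": 0, "wz": 0, "hand": -1}
  ],
  "squeeze": 35
}}

```text
t: 3.2
eef_pos: [0.6109, -0.2566, 0.268]
tcp_rot: [[0.016, 0.035, -0.999], [-0.008, -0.999, -0.035], [-1.0, 0.009, -0.015]]
ft_force: [0.6, -0.3, 1.0]
gripper_width: 0.0856
```

{"api": "move_arm", "payload": {
  "plan": [
    {"x": -0.4, "y": 0.5, "z": -1.5, "wx": 0.4, "wy": 0.9, "wz": 0.2, "hand": -1},
    {"x": 0, "y": 0, "z": 0, "wx": 0, "wy": 0, "wz": 0, "hand": -1}
  ],
  "squeeze": 35
}}

```text
t: 3.4
eef_pos: [0.6075, -0.2518, 0.254]
tcp_rot: [[0.002, 0.039, -0.999], [-0.002, -0.999, -0.039], [-1.0, 0.002, -0.002]]
ft_force: [-0.4, 0.3, -0.4]
gripper_width: 0.0855
```

{"api": "move_arm", "payload": {
  "plan": [
    {"x": 0, "y": 0, "z": 0, "wx": 0, "wy": 0, "wz": 0, "hand": 1},
    {"x": 0, "y": 0, "z": 0, "wx": 0, "wy": 0, "wz": 0, "hand": 1},
    {"x": 0, "y": 0, "z": 0, "wx": 0, "wy": 0, "wz": 0, "hand": 1},
    {"x": 0, "y": 0, "z": 0, "wx": 0, "wy": 0, "wz": 0, "hand": 1},
    {"x": 0, "y": 0, "z": 0, "wx": 0, "wy": 0, "wz": 0, "hand": 1}
  ],
  "squeeze": 70
}}

```text
t: 3.9
eef_pos: [0.6085, -0.2518, 0.2555]
tcp_rot: [[0.004, 0.039, -0.999], [-0.003, -0.999, -0.039], [-1.0, 0.003, -0.004]]
ft_force: [-0.5, -2.2, 13.1]
gripper_width: 0.0126
```

{"api": "move_arm", "payload": {
  "plan": [
    {"x": -0.05, "y": 0, "z": 1, "wx": 0.1, "wy": 0.2, "wz": 0, "hand": 1},
    {"x": 0, "y": 0, "z": 1, "wx": 0, "wy": 0, "wz": 0, "hand": 1},
    {"x": 0, "y": 0, "z": 1, "wx": 0, "wy": 0, "wz": 0, "hand": 1}
  ],
  "squeeze": 70
}}

```text
t: 4.2
eef_pos: [0.6073, -0.251, 0.2845]
tcp_rot: [[-0.002, 0.039, -0.999], [0.001, -0.999, -0.039], [-1.0, -0.001, 0.002]]
ft_force: [0.9, 0.3, -1.9]
gripper_width: 0.0122
```

{"api": "move_arm", "payload": {
  "plan": [
    {"x": 0, "y": 0, "z": 1.5, "wx": 0, "wy": 0, "wz": 0, "hand": 1},
    {"x": 0, "y": 0, "z": 1.5, "wx": 0, "wy": 0, "wz": 0, "hand": 1},
    {"x": 0, "y": 0, "z": 0, "wx": 0, "wy": 0, "wz": 0, "hand": 1}
  ],
  "squeeze": 70
}}

```text
t: 4.5
eef_pos: [0.6077, -0.2516, 0.3202]
tcp_rot: [[0.0, 0.039, -0.999], [-0.001, -0.999, -0.039], [-1.0, 0.001, -0.0]]
ft_force: [0.7, 0.2, -2.1]
gripper_width: 0.0124
```

Run:
```python
from h import *
for c in ['scene','side']:
    im,d,s=snap(c,c+'1.png')
a=cv2.imread('pics/scene1.png')[80:330,130:430];b=cv2.imread('pics/side1.png')[80:330,200:500]
cv2.imwrite('pics/c1.png',cv2.resize(cv2.hconcat([a,b]),(800,333)))
```

```text
(no output)
```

View pics/c1.png

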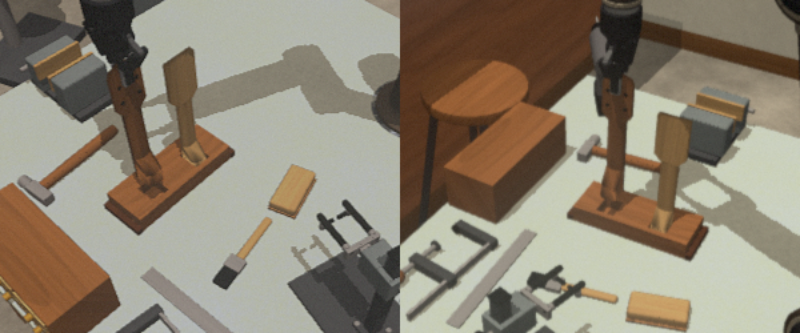

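```bash
cat > c.py <<'E'
from h import *
from scipy.optimize import minimize
np.set_printoptions(precision=4,suppress=True)
a=np.radians(75.7); ex=np.array([np.cos(a),np.sin(a)]); ey=np.array([-ex[1],ex[0]])
for c in ['scene','side']:
    d=np.load(f'pics/{c}0_d.npy'); P,u,v=pts(c,d)
    m=(P[:,2]>.17)&(P[:,2]<.215)&(abs(P[:,0]-.5)<.06)&(P[:,1]>.09)&(P[:,1]<.24)
    Q=P[m]; X=Q[:,:2]@ex; Y=Q[:,:2]@ey
    s=(X>.25)&(X<.29)&(Q[:,2]>.18)
    for lo,hi in [(-.49,-.45),(-.445,-.405)]:
        k=s&(Y>lo)&(Y<hi); pc=np.percentile(Y[k],[2,50,98])
        l=cv2.fitLine(Q[k,:2].astype(np.float32),cv2.DIST_HUBER,0,.001,.001).ravel()
        print(c,k.sum(),'Y pct',pc,'mid',(pc[0]+pc[2])/2,'ang',np.degrees(np.arctan2(l[1],l[0]))%180,'ztop',np.percentile(Q[k,2],[90,98]), 'X tip',np.percentile(X[(Y>lo)&(Y<hi)],[.5,2]))
    k=(Y>-.46)&(Y<-.435)&(X>.26); print('crossbar X',np.percentile(X[k],[2,10,50,98]))
E
python3 c.py
python3 - <<'E'
import numpy as np
a=np.radians(75.7); ex=np.array([np.cos(a),np.sin(a)]); ey=np.array([-ex[1],ex[0]])
for p in ([.5319,.2648],[.5292,.2672],[.5193,.2167],[.5160,.2205]): print(np.array(p)@ex,np.array(p)@ey)
E
```

```text
scene 100 Y pct [-0.482  -0.4781 -0.4709] mid -0.4764625231184897 ang 75.88518 ztop [0.2069 0.2085] X tip [0.2338 0.2374]
scene 96 Y pct [-0.4302 -0.4264 -0.4195] mid -0.4248505866837746 ang 71.923935 ztop [0.2076 0.2088] X tip [0.2338 0.235 ]
crossbar X [0.3114 0.3126 0.319  0.3254]
side 95 Y pct [-0.4778 -0.4701 -0.4584] mid -0.4681172716570231 ang 72.93218 ztop [0.2046 0.2072] X tip [0.2349 0.2373]
side 108 Y pct [-0.4375 -0.4187 -0.4149] mid -0.42622086583771623 ang 77.58612 ztop [0.2044 0.2063] X tip [0.2364 0.2392]
crossbar X [0.3137 0.315  0.3202 0.3249]
0.38797414054376606 -0.45001412896633153
0.3896328809647911 -0.44680498886099834
0.338252296302789 -0.4496851832625689
0.3411194593401501 -0.4455488351005798
```

{"api": "move_arm", "payload": {
  "plan": [
    {"x": -0.8, "y": 2, "z": 0, "wx": 0, "wy": 0, "wz": -2, "hand": 1},
    {"x": -1.5, "y": 3.5, "z": 0, "wx": 0, "wy": 0, "wz": -2.5, "hand": 1},
    {"x": -1.5, "y": 3.5, "z": 0, "wx": 0, "wy": 0, "wz": -2.5, "hand": 1},
    {"x": -1.5, "y": 3.5, "z": 0, "wx": 0, "wy": 0, "wz": -2.5, "hand": 1},
    {"x": -1.5, "y": 3.5, "z": 0, "wx": 0, "wy": 0, "wz": -2.5, "hand": 1},
    {"x": -1.5, "y": 3.5, "z": 0, "wx": 0, "wy": 0, "wz": -2, "hand": 1},
    {"x": -1.5, "y": 3.5, "z": 0, "wx": 0, "wy": 0, "wz": -1, "hand": 1},
    {"x": -0.8, "y": 2, "z": 0, "wx": 0, "wy": 0, "wz": 0, "hand": 1},
    {"x": 0, "y": 0, "z": 0, "wx": 0, "wy": 0, "wz": 0, "hand": 1}
  ],
  "squeeze": 70
}}

```text
t: 5.5
eef_pos: [0.4893, 0.0067, 0.3082]
tcp_rot: [[-0.019, -0.236, -0.972], [0.006, -0.972, 0.236], [-1.0, -0.002, 0.02]]
ft_force: [0.5, 0.2, -2.5]
gripper_width: 0.012
```

```bash
python3 w.py w5.png; python3 -c "
from h import *
snap('scene','scene2.png');snap('side','side2.png')"
```

```text
{'t': 5.5, 'joint_positions': array([-0.0786, -0.0124,  1.8434,  0.005 ,  1.3298,  1.7289]), 'dq': array([-0.0033, -0.001 ,  0.0096, -0.0381, -0.0183, -0.0038]), 'joint_efforts': array([  0.6734, -30.0311, -30.0411,   0.2461,   0.2169,   0.1123]), 'eef_pos': array([0.4893, 0.0067, 0.3082]), 'tcp_rot': array([[-0.0188, -0.2357, -0.9716],
       [ 0.0064, -0.9718,  0.2356],
       [-0.9998, -0.0018,  0.0198]]), 'ft_force': array([ 0.5342,  0.2076, -2.4868]), 'moment': array([-0.0919, -0.1119,  0.0368]), 'gripper_width': 0.012011721208159805}
```

View pics/w5.png

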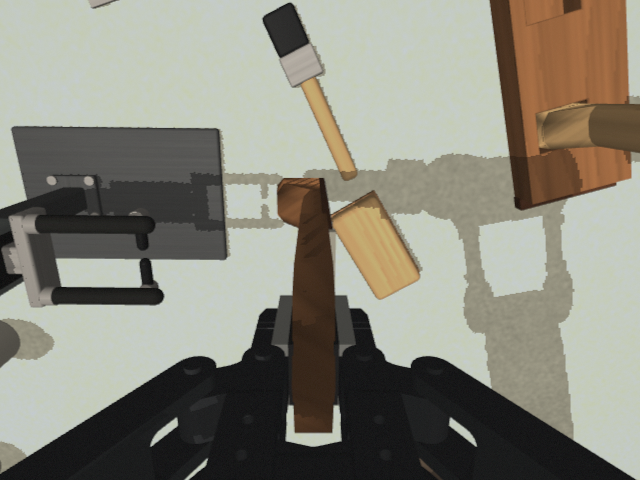

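View pics/side2.png

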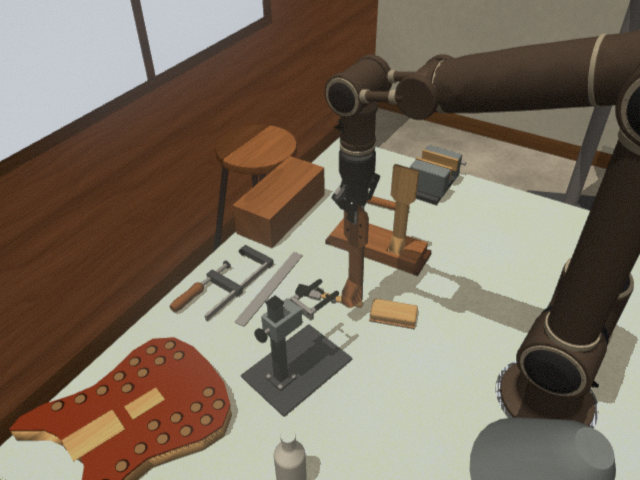

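```bash
cat > d.py <<'E'
from h import *
import sys
np.set_printoptions(precision=4,suppress=True)
def run(fn,s,A=75.7):
    a=np.radians(A); ex=np.array([np.cos(a),np.sin(a)]); ey=np.array([-ex[1],ex[0]])
    d=np.load('pics/'+fn[:-4]+'_d.npy')
    P,u,v=pts('wrist',d,None,s)
    X=P[:,:2]@ex; Y=P[:,:2]@ey
    t=np.array(s['eef_pos'][:2]); print('TCP X,Y',t@ex,t@ey,'z',s['eef_pos'][2],'tool yaw',np.degrees(np.arctan2(s['tcp_rot'][1][1],s['tcp_rot'][0][1])))
    m=(P[:,2]>.17)&(P[:,2]<.22)&(abs(Y+.45)<.045)&(X>.22)&(X<.3)
    for lo,hi in [(-.49,-.45),(-.445,-.405)]:
        k=m&(Y>lo)&(Y<hi)&(P[:,2]>.195)
        if k.sum()<20: print('few',k.sum());continue
        l=cv2.fitLine(P[k,:2].astype(np.float32),cv2.DIST_HUBER,0,.001,.001).ravel()
        pc=np.percentile(Y[k&(X>.25)],[1,50,99]) if (k&(X>.25)).sum()>10 else np.percentile(Y[k],[1,50,99])
        print(k.sum(),'Y',pc,'mid',(pc[0]+pc[2])/2,'ang',np.degrees(np.arctan2(l[1],l[0]))%180,'z',np.percentile(P[k,2],[50,90,98]),'Xtip',np.percentile(X[k],[0.5,2]))
    k=(abs(Y+.449)<.012)&(X>.29)&(X<.33)&(P[:,2]>.18)&(P[:,2]<.22)
    if k.sum(): print('crossbar X',np.percentile(X[k],[1,5,50,99]),'z',np.median(P[k,2]))
    k=(np.hypot(P[:,0]-t[0],P[:,1]-t[1])<.05)&(abs(P[:,2]-s['eef_pos'][2]-.04)<.006)
    k=k&(u>285)&(u<345)
    if k.sum()>20: print('head top',cv2.minAreaRect(P[k,:2].astype(np.float32)*1000),'X',np.percentile(X[k],[2,98]),'Y',np.percentile(Y[k],[1,99]))
if __name__=='__main__':
    im,d,s=snap('wrist',sys.argv[1]); print(s['t'],s['ft_force'],s['moment'],'toolx',np.array(s['tcp_rot'])[:,0]); run(sys.argv[1],s)
E
python3 d.py w6.png
```

```text
5.65 [-0.2748 -0.0586 -1.665 ] [-0.0217 -0.0543  0.0009] toolx [-0.0167  0.0043 -0.9999]
TCP X,Y 0.12501125914761418 -0.4750751797948418 z 0.30862883834553967 tool yaw -103.7968728235749
1984 Y [-0.4809 -0.4766 -0.4699] mid -0.47536447818079525 ang 75.075264 z [0.2028 0.2042 0.2048] Xtip [0.2307 0.2319]
1757 Y [-0.429  -0.4254 -0.4183] mid -0.4236295558254086 ang 76.67503 z [0.2027 0.2041 0.2047] Xtip [0.2309 0.2317]
crossbar X [0.3106 0.3109 0.3122 0.3297] z 0.19974699396164797
head top ((489.4771728515625, 4.178350448608398), (17.820262908935547, 47.57575225830078), 71.95194244384766) X [0.1165 0.1322] Y [-0.4932 -0.453 ]
```

{"api": "move_arm", "payload": {
  "plan": [
    {"x": -0.4, "y": 1.5, "z": 0, "wx": -0.2, "wy": -1, "wz": -0.3, "hand": 1},
    {"x": -0.5, "y": 1.5, "z": -1, "wx": 0, "wy": 0, "wz": 0, "hand": 1},
    {"x": -0.4, "y": 1.4, "z": -1, "wx": 0, "wy": 0, "wz": 0, "hand": 1},
    {"x": 0, "y": 0, "z": -1, "wx": 0, "wy": 0, "wz": 0, "hand": 1},
    {"x": 0, "y": 0, "z": 0, "wx": 0, "wy": 0, "wz": 0, "hand": 1}
  ],
  "squeeze": 70
}}

```text
t: 6.2
eef_pos: [0.4817, 0.0422, 0.2777]
tcp_rot: [[0.004, -0.253, -0.967], [-0.003, -0.967, 0.253], [-1.0, 0.002, -0.004]]
ft_force: [-1.9, -0.3, -2.1]
gripper_width: 0.0122
```

```bash
python3 d.py w7.png
```

```text
6.2 [-1.8809 -0.3059 -2.128 ] [-0.0134  0.062   0.042 ] toolx [ 0.0035 -0.0026 -1.    ]
TCP X,Y 0.15990548073447747 -0.45629413717731176 z 0.2777489861594228 tool yaw -104.6609948252319
2598 Y [-0.4808 -0.4763 -0.4693] mid -0.4750746572589819 ang 75.774506 z [0.2028 0.2042 0.2048] Xtip [0.2311 0.2321]
2294 Y [-0.4291 -0.4254 -0.4182] mid -0.4236605703306759 ang 75.63218 z [0.2027 0.2042 0.2047] Xtip [0.231 0.232]
crossbar X [0.3107 0.311  0.3124 0.3298] z 0.19987409408113474
head top ((481.4249267578125, 41.06009292602539), (17.83976936340332, 48.61728286743164), 76.93280029296875) X [0.1514 0.1672] Y [-0.4752 -0.4352]
```

View pics/w7.png

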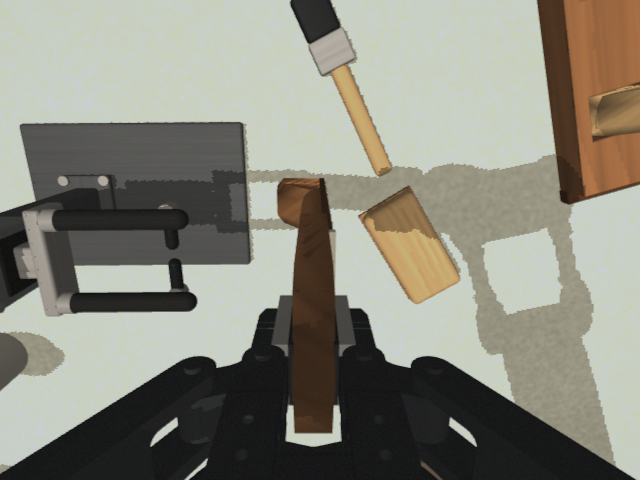

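```bash
cat > e.py <<'E'
from h import *
import sys
np.set_printoptions(precision=4,suppress=True)
im,d,s=snap('wrist',sys.argv[1])
a=np.radians(75.7); ex=np.array([np.cos(a),np.sin(a)]); ey=np.array([-ex[1],ex[0]])
P,u,v=pts('wrist',d,None,s); X=P[:,:2]@ex; Y=P[:,:2]@ey; Z=P[:,2]
t=s['eef_pos']; tx=t[:2]@ex; ty=t[:2]@ey; print('tcp',tx,ty,t[2])
k=(u>270)&(u<350)&(abs(X-tx)<.06)&(abs(Y-ty)<.05)
zs=np.arange(.02,.34,.01)
for z in zs:
    q=k&(Z>z)&(Z<=z+.01)
    if q.sum()>5: print(round(z-t[2]+.2435,3),q.sum(),'Y-ty',np.percentile(Y[q]-ty,[2,50,98])*1000,'X-tx',np.percentile(X[q]-tx,[2,50,98])*1000)
E
python3 e.py w8.png
```

```text
tcp 0.16002184019005364 -0.45683952698747743 0.27854836345985345
-0.005 44 Y-ty [-16.3489 -16.1231 -13.4629] X-tx [-10.4832   9.3169  30.026 ]
0.005 93 Y-ty [-16.4063 -16.0935 -11.2648] X-tx [-11.3128   9.5005  31.6374]
0.015 90 Y-ty [-16.4675 -16.1017 -10.5373] X-tx [-11.0714   9.7237  31.3007]
0.025 204 Y-ty [-16.3534 -10.3761  17.4377] X-tx [-9.6287 27.5905 31.612 ]
0.035 353 Y-ty [-16.2884  -5.7627  18.4779] X-tx [-9.2545 22.8445 28.4944]
0.045 361 Y-ty [-16.2823  -4.5258  17.9912] X-tx [-8.3058 16.2468 21.2293]
0.055 265 Y-ty [-16.2615  -7.4549  10.7792] X-tx [-9.4505 10.1589 14.7063]
0.065 56 Y-ty [-16.2809 -15.7902  -8.8037] X-tx [-11.8833  -3.0735   7.4231]
0.075 66 Y-ty [-16.2955 -15.8591  -7.8897] X-tx [-11.2097  -1.4493   7.6825]
0.085 67 Y-ty [-16.2892 -15.8589  -5.8653] X-tx [-11.7474  -2.8991   8.2635]
0.095 76 Y-ty [-16.2576 -15.8192  -7.6944] X-tx [-10.7269  -1.3838   7.7936]
0.105 85 Y-ty [-16.2994 -15.8859 -10.8645] X-tx [-11.8847  -2.7185   6.7006]
0.115 84 Y-ty [-16.2603 -15.9016 -11.4271] X-tx [-10.7914  -2.6367   6.2602]
0.125 88 Y-ty [-16.3412 -15.8467 -13.0985
[... 561 characters left out ...]
5  5.3771]
0.215 188 Y-ty [-29.4435 -29.0454 -28.6663] X-tx [-6.942  -0.6051  5.416 ]
0.225 228 Y-ty [-29.3885 -29.0234 -28.6313] X-tx [-7.0004 -0.7911  5.4238]
0.235 274 Y-ty [-29.4382 -29.037  -28.6714] X-tx [-6.9789 -0.9575  5.4414]
0.245 595 Y-ty [-29.3672 -28.7703  -6.2764] X-tx [-12.8651   0.1446  14.6716]
0.255 980 Y-ty [-29.3789 -27.836   -6.2529] X-tx [-12.6265   0.1216  14.0272]
0.265 1544 Y-ty [-28.3044 -25.0674  -9.5002] X-tx [-11.7426  -0.2198  12.0135]
0.275 6563 Y-ty [-23.6398  -6.5959  25.7579] X-tx [-9.0768 -0.4075  9.489 ]
0.285 1419 Y-ty [-11.8979  -0.0648   9.464 ] X-tx [-10.2202   2.0734  10.9787]
0.295 531 Y-ty [-11.9825 -11.0209   8.9882] X-tx [-9.6812  7.5376 10.4626]
```

{"api": "move_arm", "payload": {
  "plan": [
    {"x": 0, "y": 2, "z": -0.2, "wx": 0.2, "wy": 0.2, "wz": 0.4, "hand": 1},
    {"x": 0, "y": 0, "z": 0, "wx": 0, "wy": 0, "wz": 0, "hand": 1}
  ],
  "squeeze": 70
}}

```text
t: 6.5
eef_pos: [0.4843, 0.0607, 0.2783]
tcp_rot: [[0.005, -0.25, -0.968], [0.001, -0.968, 0.25], [-1.0, -0.002, -0.004]]
ft_force: [-0.1, -1.5, -2.9]
gripper_width: 0.0124
```

```bash
python3 d.py w9.png
```

```text
6.5 [-0.1437 -1.5011 -2.9338] [ 0.0006 -0.0311  0.0416] toolx [ 0.0048  0.0008 -1.    ]
TCP X,Y 0.1784426864523335 -0.45433270441822987 z 0.2783113204606601 tool yaw -104.46854072979687
2570 Y [-0.4808 -0.4763 -0.4698] mid -0.4753003446738115 ang 75.47889 z [0.2028 0.2041 0.2048] Xtip [0.2312 0.2323]
2290 Y [-0.429  -0.4254 -0.4184] mid -0.4237290270259391 ang 74.784424 z [0.2027 0.2042 0.2048] Xtip [0.2312 0.2323]
crossbar X [0.3108 0.3111 0.313  0.3297] z 0.20003303198112554
head top ((483.04913330078125, 59.709259033203125), (17.815593719482422, 46.37894821166992), 76.28479766845703) X [0.1698 0.1856] Y [-0.4733 -0.4333]
```

{"api": "move_arm", "payload": {
  "plan": [
    {"x": 0.1, "y": 1.6, "z": -0.2, "wx": 0, "wy": 0.3, "wz": 0.1, "hand": 1},
    {"x": 0.5, "y": 2, "z": 0, "wx": 0, "wy": 0, "wz": 0, "hand": 1},
    {"x": 0, "y": 0, "z": 0, "wx": 0, "wy": 0, "wz": 0, "hand": 1}
  ],
  "squeeze": 70
}}

```text
t: 6.85
eef_pos: [0.4929, 0.0931, 0.2785]
tcp_rot: [[0.004, -0.251, -0.968], [-0.004, -0.968, 0.251], [-1.0, 0.003, -0.005]]
ft_force: [0.1, -0.4, -2.4]
gripper_width: 0.0124
```

```bash
python3 d.py w10.png
```

```text
6.85 [ 0.1415 -0.4441 -2.3634] [ 0.0196 -0.0107  0.0255] toolx [ 0.0043 -0.004  -1.    ]
TCP X,Y 0.21195383589746383 -0.4546702876916272 z 0.2784732166992209 tool yaw -104.552368528443
2549 Y [-0.4808 -0.4762 -0.4693] mid -0.4750943121812593 ang 75.81971 z [0.2028 0.2042 0.2049] Xtip [0.2313 0.2327]
2245 Y [-0.429  -0.4253 -0.418 ] mid -0.4235203051042299 ang 76.71763 z [0.2027 0.2042 0.2048] Xtip [0.2321 0.2335]
crossbar X [0.3111 0.3113 0.3148 0.3298] z 0.2002979760698734
head top ((493.1222229003906, 92.06566619873047), (17.88800621032715, 47.817962646484375), 75.50792694091797) X [0.2035 0.2193] Y [-0.4734 -0.4337]
```

View pics/w10.png

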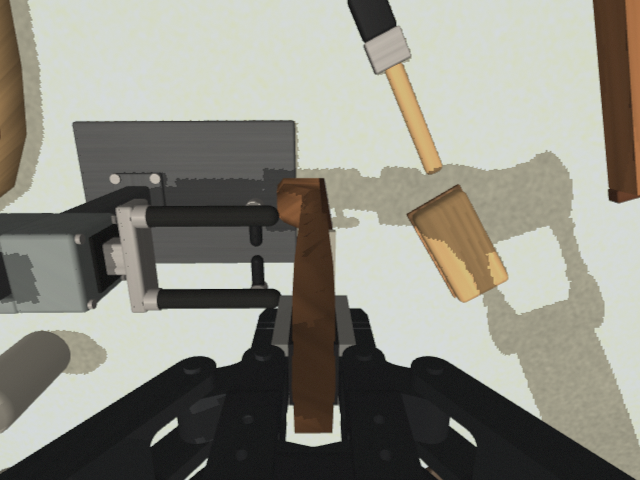

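{"api": "move_arm", "payload": {
  "plan": [
    {"x": -0.35, "y": 0, "z": 0, "wx": 0.2, "wy": 0.3, "wz": 0.3, "hand": 1},
    {"x": 0, "y": 0, "z": 0, "wx": 0, "wy": 0, "wz": 0, "hand": 1}
  ],
  "squeeze": 70
}}

```text
t: 7.1
eef_pos: [0.4889, 0.0901, 0.2787]
tcp_rot: [[-0.002, -0.246, -0.969], [-0.004, -0.969, 0.246], [-1.0, 0.004, 0.001]]
ft_force: [-0.8, -0.3, -2.7]
gripper_width: 0.0122
```

```bash
python3 e.py w11.png | head -20;python3 d.py w12.png
```

```text
tcp 0.2080576250944855 -0.45146261435905194 0.2786784767121619
-0.005 44 Y-ty [-14.8763 -14.5782 -10.5818] X-tx [-11.126    8.678   30.4409]
0.005 90 Y-ty [-14.8679 -14.6682  -9.2647] X-tx [-11.9409   8.4915  31.1247]
0.015 84 Y-ty [-14.9383 -14.6758  -8.7582] X-tx [-11.705   10.5401  30.8165]
0.025 200 Y-ty [-15.0035  -9.3453  18.8425] X-tx [-10.1825  26.7869  31.0225]
0.035 360 Y-ty [-14.9092  -4.1079  19.8113] X-tx [-9.8848 22.2577 28.1971]
0.045 371 Y-ty [-15.0625  -3.8555  18.9244] X-tx [-9.2673 15.3165 20.6027]
0.055 263 Y-ty [-15.1065  -6.5415  12.8934] X-tx [-10.1908   9.6203  13.9936]
0.065 56 Y-ty [-15.1985 -14.804   -5.4562] X-tx [-12.313   -3.0782   7.6269]
0.075 68 Y-ty [-15.2757 -14.9569  -5.6808] X-tx [-11.576   -2.2089   7.5516]
0.085 69 Y-ty [-15.3367 -14.9026  -5.1174] X-tx [-11.9078  -2.4914   7.7863]
0.095 75 Y-ty [-15.4775 -14.9542  -6.5767] X-tx [-11.4647  -2.385    7.4383]
0.105 88 Y-ty [-15.4867 -15.0505 -10.0674] X-tx [-12.1884  -3.0693   6.3304]
0.115 88 Y-ty [-15.4831 -15.1876 -10.9097] X-tx [-11.087   -2.2629   5.9114]
0.125 89 Y-ty [-15.6252 -15.2218 -12.
[... 355 characters left out ...]
90 Y-ty [-15.919   -8.032   10.9659] X-tx [-12.7217 -11.7862  -9.6104]
7.15 [-0.1968 -1.5423 -3.4018] [-0.0118 -0.0287 -0.0357] toolx [-0.0015 -0.0038 -1.    ]
TCP X,Y 0.20805642023054308 -0.4516952366633115 z 0.2787181898401848 tool yaw -104.28340110185563
2621 Y [-0.4808 -0.4761 -0.469 ] mid -0.4748938671536641 ang 75.81885 z [0.2028 0.2041 0.2048] Xtip [0.2313 0.2327]
2283 Y [-0.4291 -0.4253 -0.4185] mid -0.42375977861518754 ang 75.893845 z [0.2028 0.2041 0.2047] Xtip [0.2314 0.2327]
crossbar X [0.311  0.3112 0.3146 0.3297] z 0.2001941683628811
head top ((488.4374694824219, 89.09779357910156), (17.831104278564453, 47.33462905883789), 76.7759780883789) X [0.1997 0.2154] Y [-0.4705 -0.4302]
```

{"api": "move_arm", "payload": {
  "plan": [
    {"x": 0.18, "y": 0.8, "z": -0.1, "wx": 0.2, "wy": -0.1, "wz": 0, "hand": 1},
    {"x": 0.15, "y": 0.8, "z": -0.1, "wx": 0, "wy": 0, "wz": 0, "hand": 1}
  ],
  "squeeze": 70
}}

```text
t: 7.4
eef_pos: [0.4927, 0.1057, 0.2769]
tcp_rot: [[0.001, -0.249, -0.968], [0.0, -0.968, 0.249], [-1.0, -0.0, -0.001]]
ft_force: [-0.3, 0.5, -2.9]
gripper_width: 0.0122
```

```bash
cat > q.py <<'E'
from h import *
np.set_printoptions(precision=4,suppress=True)
s=bot.read_state()
a=np.radians(75.7); ex=np.array([np.cos(a),np.sin(a)]); ey=np.array([-ex[1],ex[0]]); t=s['eef_pos']
R=np.array(s['tcp_rot']); f=s['ft_force']
X=t[:2]@ex;Y=t[:2]@ey
print('t',s['t'],'X',X,'Y',Y,'z',t[2],'F XYZ',f[:2]@ex,f[:2]@ey,f[2],'M',s['moment'],'err dY mm',(-.4513-Y)*1000,'fix wx',np.degrees(-R[1,0]),'wy',np.degrees(R[0,0]),'wz',-104.3-np.degrees(np.arctan2(R[1,1],R[0,1])),'dq',s['dq'],'w',s['gripper_width'])
E
python3 q.py
```

```text
t 7.4 X 0.22407393358700342 Y -0.4512981883114792 z 0.27687220901979087 F XYZ 0.4228482977912597 0.4074976774826551 -2.888115732032297 M [ 0.028  -0.0354  0.0255] err dY mm -0.0018116885207586364 fix wx -0.0010724425268215923 wy 0.07151231046045006 wz 0.14731568967989972 dq [ 0.1561  0.0735 -0.0567 -0.0043 -0.0188  0.1627] w 0.012200674453292365
```

{"api": "move_arm", "payload": {
  "plan": [
    {"x": 0.1, "y": 0.6, "z": 0, "wx": 0, "wy": 0, "wz": 0.1, "hand": 1},
    {"x": 0.1, "y": 0.4, "z": 0, "wx": 0, "wy": 0, "wz": 0, "hand": 1}
  ],
  "squeeze": 70
}}

```text
t: 7.6
eef_pos: [0.4946, 0.1165, 0.2766]
tcp_rot: [[0.0, -0.247, -0.969], [-0.002, -0.969, 0.247], [-1.0, 0.001, -0.001]]
ft_force: [-1.0, -4.3, -1.8]
gripper_width: 0.0123
```

```bash
python3 q.py
```

```text
t 7.6 X 0.23507274241472967 Y -0.4505141858275539 z 0.27658680844452815 F XYZ -4.454827845009596 -0.12823113735764097 -1.7693522393432428 M [-0.9753  0.1566  0.0174] err dY mm -0.7858141724460532 fix wx 0.08660523765401842 wy 0.02829841726740289 wz -0.02245517485914661 dq [ 0.0785  0.0423 -0.0398 -0.0509  0.0185  0.0835] w 0.012294247584334159
```

{"api": "move_arm", "payload": {
  "plan": [
    {"x": 0.18, "y": 0.4, "z": 0, "wx": 0.1, "wy": 0, "wz": 0, "hand": 1},
    {"x": 0.1, "y": 0.4, "z": 0, "wx": 0, "wy": 0, "wz": 0, "hand": 1}
  ],
  "squeeze": 70
}}

```text
t: 7.8
eef_pos: [0.4967, 0.1229, 0.2762]
tcp_rot: [[-0.002, -0.245, -0.97], [-0.007, -0.97, 0.245], [-1.0, 0.007, 0.001]]
ft_force: [-2.0, -3.6, -1.9]
gripper_width: 0.0123
```

```bash
python3 q.py
```

```text
t 7.8 X 0.24182175018943267 Y -0.45097959870380466 z 0.2761741010937526 F XYZ -3.9443223264534972 1.0932978301311054 -1.8651718066255807 M [-1.0674  0.1917 -0.0223] err dY mm -0.3204012961953162 fix wx 0.38543355793995415 wy -0.13543001903388918 wz -0.14511096774972998 dq [ 0.0812  0.043  -0.0419 -0.035   0.0154  0.0787] w 0.012315564187008464
```

{"api": "move_arm", "payload": {
  "plan": [
    {"x": 0.15, "y": 0.5, "z": 0, "wx": 0.4, "wy": -0.1, "wz": -0.1, "hand": 1},
    {"x": 0.1, "y": 0.5, "z": 0, "wx": 0.1, "wy": 0, "wz": 0, "hand": 1},
    {"x": 0.1, "y": 0.4, "z": 0, "wx": 0.1, "wy": 0, "wz": 0, "hand": 1}
  ],
  "squeeze": 70
}}

```text
t: 8.1
eef_pos: [0.5002, 0.1376, 0.2756]
tcp_rot: [[-0.002, -0.247, -0.969], [0.004, -0.969, 0.247], [-1.0, -0.003, 0.003]]
ft_force: [0.0, -1.0, -1.4]
gripper_width: 0.0126
```

```bash
python3 q.py
```

```text
t 8.1 X 0.25690193744600903 Y -0.45071589153148667 z 0.2756021934057059 F XYZ -0.9395088646217438 -0.28693680739742594 -1.384801366081259 M [-0.4376  0.0524  0.0413] err dY mm -0.5841084685133113 fix wx -0.20840784484563848 wy -0.09999468046091949 wz -0.02020195197772523 dq [ 0.0678  0.0423 -0.0438  0.033  -0.0053  0.0602] w 0.012565906922991348
```

{"api": "move_arm", "payload": {
  "plan": [
    {"x": 0.2, "y": 0.5, "z": 0, "wx": -0.1, "wy": -0.1, "wz": 0, "hand": 1},
    {"x": 0.12, "y": 0.5, "z": 0, "wx": 0.1, "wy": 0, "wz": 0, "hand": 1},
    {"x": 0.12, "y": 0.4, "z": 0, "wx": 0, "wy": 0, "wz": 0, "hand": 1}
  ],
  "squeeze": 70
}}

```text
t: 8.4
eef_pos: [0.5054, 0.1548, 0.2759]
tcp_rot: [[0.001, -0.247, -0.969], [0.008, -0.969, 0.247], [-1.0, -0.008, 0.001]]
ft_force: [0.3, -0.7, -3.1]
gripper_width: 0.0122
```

```bash
python3 q.py; python3 d.py w13.png
```

```text
t 8.4 X 0.27480868136795567 Y -0.4515224903795111 z 0.2758506049429621 F XYZ -0.6472487178762466 -0.4900816017593178 -3.127081858707603 M [-0.2982  0.075  -0.005 ] err dY mm 0.22249037951110884 fix wx -0.4759194438176697 wy 0.08410383027603151 wz 0.018948549694854933 dq [ 0.0811  0.0508 -0.0567  0.0055 -0.0008  0.0764] w 0.012218295480911714
8.4 [ 0.315  -0.7482 -3.1271] [-0.2982  0.075  -0.005 ] toolx [ 0.0015  0.0083 -1.    ]
TCP X,Y 0.27480868136795567 -0.4515224903795111 z 0.2758506049429621 tool yaw -104.31894854969485
2569 Y [-0.4809 -0.4764 -0.4538] mid -0.4673538500812905 ang 74.31133 z [0.203  0.2046 0.2152] Xtip [0.2321 0.2337]
1216 Y [-0.4431 -0.4268 -0.4182] mid -0.4306519307263871 ang 74.04269 z [0.2027 0.2042 0.2143] Xtip [0.2316 0.2326]
crossbar X [0.3114 0.3115 0.3182 0.3297] z 0.20104167962756875
head top ((504.416748046875, 153.3448486328125), (17.892927169799805, 46.904693603515625), 77.5038070678711) X [0.2659 0.2817] Y [-0.4702 -0.4304]
```

View pics/w13.png

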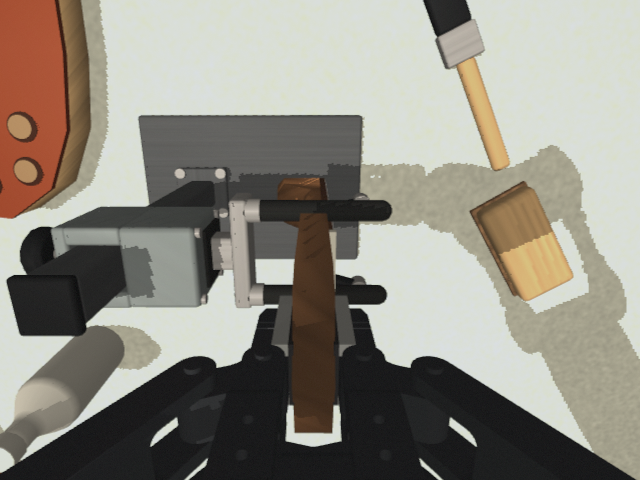

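{"api": "move_arm", "payload": {
  "plan": [
    {"x": 0.12, "y": 0.5, "z": 0, "wx": -0.4, "wy": 0.1, "wz": 0, "hand": 1},
    {"x": 0.12, "y": 0.4, "z": 0, "wx": 0, "wy": 0, "wz": 0, "hand": 1}
  ],
  "squeeze": 70
}}

```text
t: 8.65
eef_pos: [0.5085, 0.1662, 0.2762]
tcp_rot: [[0.001, -0.248, -0.969], [0.005, -0.969, 0.248], [-1.0, -0.005, -0.0]]
ft_force: [0.4, -1.0, -3.4]
gripper_width: 0.0122
```

```bash
python3 q.py; python3 d.py w14.png >/dev/null; python3 -c "
from h import *
a=cv2.imread('pics/w14.png')[150:350,200:420]
snap('side','side3.png');snap('scene','scene3.png')
b=cv2.imread('pics/side3.png')[240:390,230:395];c=cv2.imread('pics/scene3.png')[220:370,340:505]
cv2.imwrite('pics/c3.png',cv2.hconcat([cv2.resize(x,(264,240),interpolation=cv2.INTER_CUBIC) for x in (a,b,c)]))"
```

```text
t 8.65 X 0.28668973852599733 Y -0.45173028010943406 z 0.27620977699966637 F XYZ -0.8583383173196987 -0.6048888852539618 -3.3800575375303406 M [ 0.0088 -0.0107  0.0041] err dY mm 0.430280109434078 fix wx -0.2659877123221494 wy 0.06869435898553546 wz 0.04172830945286421 dq [ 0.0714  0.0463 -0.054   0.0008  0.0024  0.0718] w 0.012206863378634773
```

View pics/c3.png

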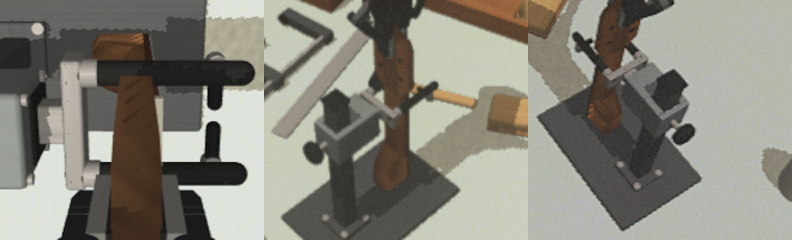

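{"api": "move_arm", "payload": {
  "plan": [
    {"x": -0.05, "y": 0, "z": -0.4, "wx": -0.3, "wy": 0, "wz": 0, "hand": 1},
    {"x": -0.03, "y": 0, "z": -0.3, "wx": 0, "wy": 0, "wz": 0, "hand": 1}
  ],
  "squeeze": 70
}}

```text
t: 9.0
eef_pos: [0.5078, 0.1656, 0.2691]
tcp_rot: [[0.002, -0.247, -0.969], [-0.002, -0.969, 0.247], [-1.0, 0.001, -0.002]]
ft_force: [-0.6, 0.4, -2.4]
gripper_width: 0.0124
```

```bash
python3 q.py
```

```text
t 9.0 X 0.28592808682154036 Y -0.45116764425992995 z 0.2691222893426284 F XYZ 0.28810372607888296 0.6437447360716014 -2.4492199042269815 M [-0.0283 -0.0168  0.0197] err dY mm -0.1323557400700337 fix wx 0.09557571452548189 wy 0.10055988505448649 wz 0.01903152444997147 dq [-0.003   0.0151  0.0392 -0.0009 -0.0637 -0.0004] w 0.01244799812148384
```

{"api": "move_arm", "payload": {
  "plan": [
    {"x": 0, "y": 0, "z": -0.2, "wx": 0.1, "wy": 0.1, "wz": 0, "hand": 1},
    {"x": 0, "y": 0, "z": -0.15, "wx": 0, "wy": 0, "wz": 0, "hand": 1}
  ],
  "squeeze": 70
}}

```text
t: 9.2
eef_pos: [0.5073, 0.1653, 0.2647]
tcp_rot: [[-0.001, -0.248, -0.969], [-0.0, -0.969, 0.248], [-1.0, 0.0, 0.001]]
ft_force: [0.5, 0.3, -3.0]
gripper_width: 0.0124
```

```bash
python3 q.py
```

```text
t 9.2 X 0.2855137703918789 Y -0.45077380969738284 z 0.2646838333403612 F XYZ 0.4002921517895395 -0.37985686705212685 -3.046065285910058 M [ 0.004  -0.0237 -0.018 ] err dY mm -0.5261903026171355 fix wx 0.004152344830244748 wy -0.06590652798889776 wz 0.03323625946238451 dq [-0.0019  0.0139  0.0217 -0.001  -0.034  -0.0015] w 0.012447787885085958
```

{"api": "move_arm", "payload": {
  "plan": [
    {"x": 0.04, "y": 0, "z": -0.1, "wx": 0, "wy": 0, "wz": 0, "hand": 1},
    {"x": 0, "y": 0, "z": -0.05, "wx": 0, "wy": 0, "wz": 0, "hand": 1}
  ],
  "squeeze": 70
}}

```text
t: 9.4
eef_pos: [0.5075, 0.165, 0.2626]
tcp_rot: [[-0.002, -0.248, -0.969], [-0.0, -0.969, 0.248], [-1.0, 0.001, 0.002]]
ft_force: [-0.3, 0.6, -2.3]
gripper_width: 0.0119
```

```bash
python3 q.py
```

```text
t 9.4 X 0.28526803596415207 Y -0.4510410479943492 z 0.262624418715166 F XYZ 0.47761466890992565 0.3876770490018482 -2.291927324818315 M [-0.0226  0.0036  0.0376] err dY mm -0.2589520056507921 fix wx 0.014423554763428752 wy -0.10930881327459492 wz 0.06360188298685898 dq [-0.001   0.0048  0.0062  0.0002 -0.0102 -0.0014] w 0.011880971983993448
```

{"api": "move_arm", "payload": {
  "plan": [
    {"x": 0.02, "y": 0, "z": -0.05, "wx": 0, "wy": -0.1, "wz": 0, "hand": 1},
    {"x": 0, "y": 0, "z": -0.05, "wx": 0, "wy": 0, "wz": 0, "hand": 1}
  ],
  "squeeze": 70
}}

```text
t: 9.6
eef_pos: [0.5078, 0.1649, 0.2616]
tcp_rot: [[0.0, -0.248, -0.969], [-0.0, -0.969, 0.248], [-1.0, 0.0, -0.0]]
ft_force: [-0.2, -0.2, -2.0]
gripper_width: 0.0117
```

```bash
python3 q.py
```

```text
t 9.6 X 0.28522557630007533 Y -0.45136865809870774 z 0.2615757911458034 F XYZ -0.19954594327208508 0.15798944760165623 -1.9634659000005663 M [ 0.0585 -0.0139 -0.0372] err dY mm 0.0686580987077634 fix wx 0.01449355961524182 wy 0.0023129742243431506 wz 0.07636192524405772 dq [-0.0009  0.0051  0.0046  0.0007 -0.0104  0.0004] w 0.011743097575821303
```

{"api": "move_arm", "payload": {
  "plan": [
    {"x": 0, "y": 0, "z": -0.05, "wx": 0, "wy": 0, "wz": 0, "hand": 1},
    {"x": 0, "y": 0, "z": -0.05, "wx": 0, "wy": 0, "wz": 0, "hand": 1}
  ],
  "squeeze": 70
}}

```text
t: 9.8
eef_pos: [0.5079, 0.1649, 0.2611]
tcp_rot: [[0.0, -0.248, -0.969], [-0.0, -0.969, 0.248], [-1.0, 0.0, -0.0]]
ft_force: [-0.4, 0.4, -1.2]
gripper_width: 0.0123
```

```bash
python3 q.py
```

```text
t 9.8 X 0.2852343152661822 Y -0.45141841395550797 z 0.2611422241518746 F XYZ 0.2625023521331246 0.43571061532014044 -1.2215134429629295 M [-0.0354  0.1966  0.0284] err dY mm 0.11841395550798994 fix wx 0.01339481488011244 wy 0.01424232711357288 wz 0.07704710688808802 dq [ 0.0001 -0.001   0.001  -0.0004 -0.0046 -0.0012] w 0.012259412673055203
```

{"api": "move_arm", "payload": {
  "plan": [
    {"x": 0, "y": 0, "z": -0.05, "wx": 0, "wy": 0, "wz": 0, "hand": 1},
    {"x": 0, "y": 0, "z": -0.05, "wx": 0, "wy": 0, "wz": 0, "hand": 1}
  ],
  "squeeze": 70
}}

```text
t: 10.0
eef_pos: [0.5079, 0.1649, 0.261]
tcp_rot: [[0.001, -0.248, -0.969], [-0.0, -0.969, 0.248], [-1.0, 0.0, -0.001]]
ft_force: [-1.7, -0.4, 1.2]
gripper_width: 0.0121
```

```bash
python3 q.py
```

```text
t 10.0 X 0.285273858955445 Y -0.4514254138867255 z 0.2610011916994406 F XYZ -0.8470082619457897 1.511912962173056 1.244038074139928 M [-0.1321  0.2648  0.0035] err dY mm 0.125413886725545 fix wx 0.01286115385475528 wy 0.03115643914847414 wz 0.07123686999169365 dq [-0.0013  0.0001  0.0014 -0.0001 -0.0047  0.001 ] w 0.012127536949593423
```

{"api": "move_arm", "payload": {
  "plan": [
    {"x": -0.05, "y": 0.01, "z": -0.05, "wx": 0, "wy": 0, "wz": 0, "hand": 1},
    {"x": 0, "y": 0, "z": -0.08, "wx": 0, "wy": 0, "wz": 0, "hand": 1}
  ],
  "squeeze": 70
}}

```text
t: 10.2
eef_pos: [0.5076, 0.1651, 0.2604]
tcp_rot: [[0.001, -0.248, -0.969], [-0.0, -0.969, 0.248], [-1.0, -0.0, -0.001]]
ft_force: [-2.5, -0.2, 2.1]
gripper_width: 0.0121
```

```bash
python3 q.py
```

```text
t 10.2 X 0.2853828497523282 Y -0.45110252898911496 z 0.2604075672292503 F XYZ -0.8488351640604777 2.324885680557118 2.056899823913584 M [-0.0561  0.3031 -0.0295] err dY mm -0.19747101088501973 fix wx 0.0016336010291447115 wy 0.08114165197453745 wz 0.0703857124233025 dq [-0.0011  0.003   0.0032  0.0008 -0.0098 -0.0012] w 0.01213241959586323
```

{"api": "move_arm", "payload": {
  "plan": [
    {"x": -0.08, "y": 0.02, "z": -0.02, "wx": 0, "wy": 0.1, "wz": 0, "hand": 1},
    {"x": 0, "y": 0, "z": -0.08, "wx": 0, "wy": 0, "wz": 0, "hand": 1}
  ],
  "squeeze": 70
}}

```text
t: 10.4
eef_pos: [0.5075, 0.1652, 0.2602]
tcp_rot: [[0.002, -0.248, -0.969], [-0.0, -0.969, 0.248], [-1.0, -0.0, -0.002]]
ft_force: [-1.8, -0.6, 2.8]
gripper_width: 0.0122
```

```bash
python3 q.py
```

```text
t 10.4 X 0.2854350756945707 Y -0.4509911158178193 z 0.26015921445144785 F XYZ -1.07048812216947 1.5892458709367419 2.767722966769353 M [-0.188   0.3175  0.0474] err dY mm -0.3088841821806687 fix wx 0.018748929750338914 wy 0.09527369585022631 wz 0.0606470185832535 dq [-0.0011  0.0047  0.003   0.0008 -0.012  -0.0016] w 0.012233111951649707
```

{"api": "move_arm", "payload": {
  "plan": [
    {"x": -0.08, "y": 0.02, "z": -0.12, "wx": 0, "wy": 0.1, "wz": 0, "hand": 1},
    {"x": -0.03, "y": 0.01, "z": -0.12, "wx": 0, "wy": 0.1, "wz": 0, "hand": 1}
  ],
  "squeeze": 70
}}

```text
t: 10.6
eef_pos: [0.5076, 0.1653, 0.2596]
tcp_rot: [[0.001, -0.248, -0.969], [-0.001, -0.969, 0.248], [-1.0, 0.0, -0.001]]
ft_force: [-1.4, -0.2, 6.0]
gripper_width: 0.0122
```

```bash
python3 q.py
```

```text
t 10.6 X 0.28552841903413906 Y -0.4510346431774086 z 0.2596157690933577 F XYZ -0.5667835990943499 1.2732015531977716 5.956021377901512 M [-0.3502  0.3678 -0.103 ] err dY mm -0.26535682259137827 fix wx 0.04331124628424272 wy 0.07584925963960598 wz 0.0481298211309138 dq [ 0.0004  0.0088 -0.0055 -0.0022  0.0041 -0.0009] w 0.012191402882762941
```

{"api": "move_arm", "payload": {
  "plan": [
    {"x": 0, "y": 0, "z": -0.1, "wx": 0, "wy": 0, "wz": 0, "hand": 1},
    {"x": 0, "y": 0, "z": -0.08, "wx": 0, "wy": 0, "wz": 0, "hand": 1}
  ],
  "squeeze": 70
}}

```text
t: 10.8
eef_pos: [0.5076, 0.1653, 0.2598]
tcp_rot: [[0.001, -0.248, -0.969], [-0.001, -0.969, 0.248], [-1.0, 0.0, -0.002]]
ft_force: [-2.1, -1.1, 5.7]
gripper_width: 0.0121
```

```bash
python3 q.py
```

```text
t 10.8 X 0.28553552196660126 Y -0.45107607996316423 z 0.2597541851689234 F XYZ -1.5758828901955906 1.804777096621039 5.742209139118236 M [-0.233   0.5064 -0.0436] err dY mm -0.22392003683574524 fix wx 0.04437874226937278 wy 0.08020341557404116 wz 0.05174980254908235 dq [-0.0009 -0.0011  0.0003 -0.001   0.0015  0.0007] w 0.012053247843438326
```

{"api": "move_arm", "payload": {
  "plan": [
    {"x": 0, "y": 0, "z": -0.12, "wx": 0, "wy": 0, "wz": 0, "hand": 1},
    {"x": 0, "y": 0, "z": -0.12, "wx": 0, "wy": 0, "wz": 0, "hand": 1},
    {"x": 0, "y": 0, "z": -0.12, "wx": 0, "wy": 0, "wz": 0, "hand": 1}
  ],
  "squeeze": 70
}}

```text
t: 11.1
eef_pos: [0.5076, 0.1653, 0.2595]
tcp_rot: [[0.002, -0.248, -0.969], [-0.001, -0.969, 0.248], [-1.0, 0.0, -0.002]]
ft_force: [-4.0, -1.4, 6.3]
gripper_width: 0.012
```

```bash
python3 q.py
```

```text
t 11.1 X 0.2855188735219944 Y -0.45108094226211526 z 0.25946858105118636 F XYZ -2.303089240446231 3.567754545976732 6.276726969277348 M [-0.3089  0.5625 -0.0135] err dY mm -0.21905773788472027 fix wx 0.048682855366958794 wy 0.09739730093870103 wz 0.04556818232532578 dq [ 0.0007 -0.0013  0.0012 -0.0004  0.0004 -0.0002] w 0.012043310821717071
```

{"api": "move_arm", "payload": {
  "plan": [
    {"x": -0.06, "y": 0.02, "z": -0.12, "wx": 0, "wy": 0, "wz": 0, "hand": 1},
    {"x": -0.04, "y": 0.02, "z": -0.12, "wx": 0, "wy": 0, "wz": 0, "hand": 1},
    {"x": -0.04, "y": 0.02, "z": -0.12, "wx": 0, "wy": 0, "wz": 0, "hand": 1}
  ],
  "squeeze": 70
}}

```text
t: 11.4
eef_pos: [0.5075, 0.1653, 0.2596]
tcp_rot: [[0.005, -0.248, -0.969], [-0.002, -0.969, 0.248], [-1.0, 0.001, -0.006]]
ft_force: [-1.8, -1.4, 6.8]
gripper_width: 0.0121
```

```bash
python3 q.py
```

```text
t 11.4 X 0.2855593502527591 Y -0.45089492968737116 z 0.25962501492158474 F XYZ -1.8383720691849008 1.4097495185263273 6.8105869068860265 M [-0.3755  0.4082 -0.0264] err dY mm -0.4050703126288191 fix wx 0.10927009353376425 wy 0.3008423309472243 wz 0.03944244312783951 dq [ 0.0035 -0.0067  0.0076 -0.0074 -0.0101  0.0051] w 0.012091470195064813
```

{"api": "move_arm", "payload": {
  "plan": [
    {"x": -0.02, "y": 0.01, "z": -0.12, "wx": 0, "wy": 0.1, "wz": 0, "hand": 1},
    {"x": -0.02, "y": 0.01, "z": -0.12, "wx": 0, "wy": 0.1, "wz": 0, "hand": 1},
    {"x": -0.02, "y": 0.01, "z": -0.12, "wx": 0, "wy": 0.1, "wz": 0, "hand": 1},
    {"x": -0.02, "y": 0.01, "z": -0.12, "wx": 0, "wy": 0.1, "wz": 0, "hand": 1}
  ],
  "squeeze": 70
}}

```text
t: 11.8
eef_pos: [0.5076, 0.1654, 0.2596]
tcp_rot: [[0.001, -0.248, -0.969], [-0.003, -0.969, 0.248], [-1.0, 0.002, -0.002]]
ft_force: [-1.9, -1.6, 6.6]
gripper_width: 0.0124
```

```bash
python3 q.py; python3 d.py w15.png|tail -1
```

```text
t 11.8 X 0.28563916933708583 Y -0.45104991359852165 z 0.2595586342449504 F XYZ -1.9919710975229863 1.4354694136801511 6.618756759824749 M [-0.2712  0.4157 -0.0432] err dY mm -0.2500864014783333 fix wx 0.1465662970719327 wy 0.06292386614737212 wz 0.037474451433539 dq [ 0.0012  0.0089 -0.0053  0.0022  0.0116 -0.0005] w 0.01241609978088096
head top ((507.1326904296875, 165.38766479492188), (17.746627807617188, 47.99636459350586), 71.55240631103516) X [0.2772 0.2929] Y [-0.47   -0.4296]
```

View pics/w15.png

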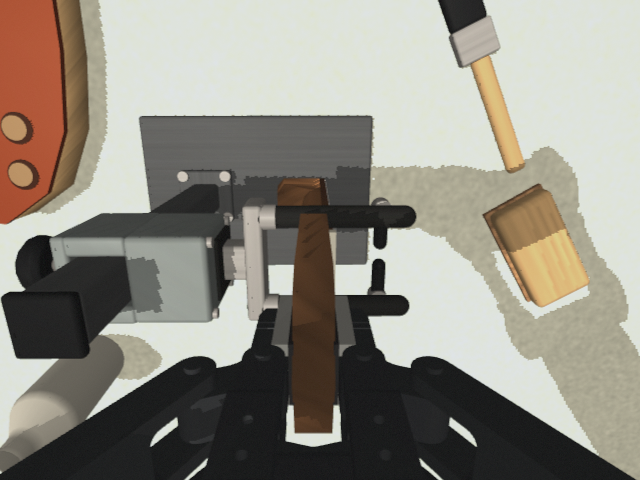

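{"api": "move_arm", "payload": {
  "plan": [
    {"x": 0, "y": 0, "z": 0.02, "wx": 0.1, "wy": 0.05, "wz": 0, "hand": 1},
    {"x": 0, "y": -0.02, "z": 0.02, "wx": 0, "wy": 0, "wz": 0, "hand": 1}
  ],
  "squeeze": 70
}}

```text
t: 12.05
eef_pos: [0.5076, 0.1652, 0.2606]
tcp_rot: [[0.0, -0.248, -0.969], [-0.001, -0.969, 0.248], [-1.0, 0.001, -0.0]]
ft_force: [-1.3, -0.2, 0.3]
gripper_width: 0.0118
```

```bash
python3 q.py
```

```text
t 12.05 X 0.28546765620833786 Y -0.45102516642658474 z 0.26056981865271817 F XYZ -0.4971694051737284 1.2114517183929325 0.2593517175949712 M [-0.003   0.2012  0.01  ] err dY mm -0.27483357341523407 fix wx 0.032508904267152666 wy 0.009436541214377774 wz 0.043180673484755516 dq [-0.0016 -0.0042  0.0005  0.0021  0.0037 -0.0029] w 0.01183665624101959
```

{"api": "move_arm", "payload": {
  "plan": [
    {"x": 0, "y": 0, "z": 0, "wx": 0, "wy": 0, "wz": 0, "hand": 1},
    {"x": 0, "y": 0, "z": 0, "wx": 0, "wy": 0, "wz": 0, "hand": 0.6},
    {"x": 0, "y": 0, "z": 0, "wx": 0, "wy": 0, "wz": 0, "hand": 0.4},
    {"x": 0, "y": 0, "z": 0, "wx": 0, "wy": 0, "wz": 0, "hand": 0.2}
  ],
  "squeeze": 20
}}

```text
t: 12.45
eef_pos: [0.5077, 0.1657, 0.2591]
tcp_rot: [[0.0, -0.248, -0.969], [0.0, -0.969, 0.248], [-1.0, -0.001, -0.0]]
ft_force: [-0.3, 0.3, 0.5]
gripper_width: 0.0343
```

```bash
python3 q.py; python3 e.py w16.png
```

```text
t 12.45 X 0.2859357037679164 Y -0.451032632698763 z 0.2590805104860931 F XYZ 0.17444436669288155 0.33024406812506174 0.47347452810013413 M [0.0062 0.0121 0.0246] err dY mm -0.26736730123699814 fix wx -0.027320378108381515 wy 0.016422817799057864 wz 0.05247622342561442 dq [-0.0003  0.0055  0.0027  0.0021 -0.004   0.0001] w 0.03428401297728567
tcp 0.2859357037679164 -0.451032632698763 0.2590805104860931
0.004 71 Y-ty [-15.2512 -14.9792  -9.7467] X-tx [-12.4833   6.3254  30.5363]
0.014 80 Y-ty [-15.3476 -15.0903  -9.6442] X-tx [-12.5802  10.286   30.1591]
0.024 143 Y-ty [-15.438  -14.9575   3.4818] X-tx [-11.7698  19.2822  30.2858]
0.034 236 Y-ty [-15.3167 -10.8022   2.5035] X-tx [-10.1946  22.2279  28.2   ]
0.044 229 Y-ty [-15.3608 -10.9595   0.527 ] X-tx [-11.681   14.9368  21.3971]
0.054 206 Y-ty [-15.3552 -11.113   -1.9252] X-tx [-10.8449   7.9422  14.7941]
0.064 64 Y-ty [-15.378  -14.9364  -5.4882] X-tx [-12.0287  -0.7082   7.6481]
0.074 65 Y-ty [-15.5193 -15.0943  -7.9664] X-tx [-12.6253  -4.1678   6.4422]
0.084 60 Y-ty [-15.5617 -15.1352 -10.5091] X-tx [-11.6178  -2.5872   5.6801
[... 514 characters left out ...]
[-7.1823 -0.8569  5.1082]
0.214 188 Y-ty [-29.1134 -28.7653 -28.4251] X-tx [-7.1974 -0.8364  5.2367]
0.224 230 Y-ty [-29.2284 -28.8437 -28.4398] X-tx [-7.0508 -1.0148  5.3466]
0.234 273 Y-ty [-29.2373 -28.8486 -28.4518] X-tx [-7.0051 -0.7932  5.3847]
0.244 331 Y-ty [-29.3403 -28.8932 -28.4761] X-tx [-7.006  -0.7748  5.466 ]
0.254 424 Y-ty [-29.337  -28.9159 -28.3701] X-tx [-6.9487 -0.755   5.5301]
0.264 970 Y-ty [-28.9849 -26.8297 -24.7175] X-tx [-6.8495 -0.7334  5.651 ]
0.274 4881 Y-ty [-24.8005  -9.7855  26.3233] X-tx [-6.8038 -0.4196  5.8038]
0.284 1379 Y-ty [-4.8218  0.431   7.5637] X-tx [-6.7075 -0.7044  5.7717]
0.314 1758 Y-ty [-11.2272 -10.0402  -8.6936] X-tx [-7.6878  0.4099  8.0823]
```

View pics/w16.png

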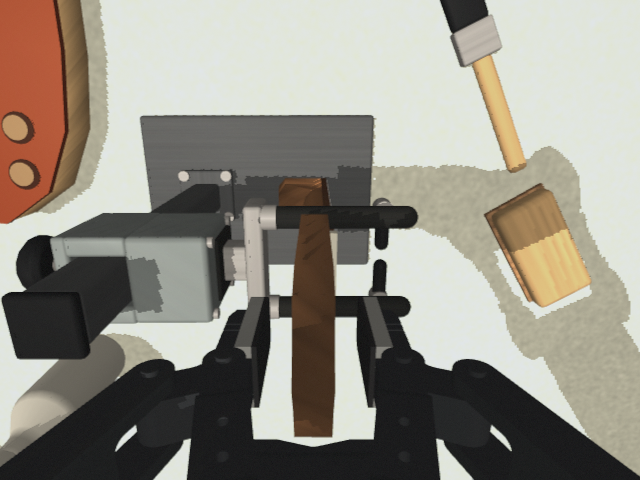

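{"api": "move_arm", "payload": {
  "plan": [
    {"x": 0, "y": 0, "z": 0.8, "wx": 0, "wy": 0, "wz": 0, "hand": 0.1},
    {"x": 0, "y": 0, "z": 1.2, "wx": 0, "wy": 0, "wz": 0, "hand": 0.1},
    {"x": 0, "y": 0, "z": 1.2, "wx": 0, "wy": 0, "wz": 0, "hand": 0.1}
  ]
}}

```text
t: 12.8
eef_pos: [0.5063, 0.1655, 0.291]
tcp_rot: [[-0.004, -0.248, -0.969], [-0.0, -0.969, 0.248], [-1.0, 0.001, 0.004]]
ft_force: [-0.2, 0.1, -0.3]
gripper_width: 0.0382
```

```bash
python3 q.py
```

```text
t 12.8 X 0.28539686475267284 Y -0.4497929033507259 z 0.29096350690970374 F XYZ 0.041959693120121815 0.17508240307052902 -0.32746601351716526 M [ 0.0115 -0.0153  0.004 ] err dY mm -1.5070966492740645 fix wx 0.022108834564861613 wy -0.23672911129314034 wz 0.051171296971801894 dq [-0.0007 -0.1032 -0.155  -0.002   0.2539  0.0004] w 0.03815457689489852
```

{"api": "move_arm", "payload": {
  "plan": [
    {"x": 0.1, "y": 0, "z": 2, "wx": 0, "wy": -0.2, "wz": 0, "hand": 0.1},
    {"x": 0, "y": 0, "z": 2, "wx": 0, "wy": 0, "wz": 0, "hand": 0.1},
    {"x": 0, "y": 0, "z": 3, "wx": 0, "wy": 0, "wz": 0, "hand": 0.1},
    {"x": -1, "y": -1, "z": 3, "wx": 0, "wy": 0, "wz": 0, "hand": 0},
    {"x": -3, "y": -3, "z": 2, "wx": 0, "wy": 0, "wz": 0, "hand": 0},
    {"x": -4, "y": -4, "z": 1, "wx": 0, "wy": 0, "wz": 0, "hand": 0},
    {"x": -3, "y": -3, "z": 0, "wx": 0, "wy": 0, "wz": 0, "hand": 0},
    {"x": 0, "y": 0, "z": 0, "wx": 0, "wy": 0, "wz": 0, "hand": 0},
    {"x": 0, "y": 0, "z": 0, "wx": 0, "wy": 0, "wz": 0, "hand": 0}
  ]
}}

```text
t: 13.7
eef_pos: [0.4008, 0.0576, 0.4404]
tcp_rot: [[0.024, -0.246, -0.969], [0.001, -0.969, 0.246], [-1.0, -0.007, -0.023]]
ft_force: [0.3, -0.1, -0.2]
gripper_width: 0.0429
```

```bash
python3 q.py
python3 - <<'E'
from h import *
a,d,_=snap('scene','scene4.png'); b,d2,_=snap('side','side4.png')
a2,_,_=snap('scene','scene5.png')
print(np.abs(a.astype(int)-a2)[200:350,340:460].mean())
r0=cv2.resize(a[80:400,120:480],(400,356)); r1=cv2.resize(b[120:440,150:510],(400,356))
cv2.imwrite('pics/c4.png',cv2.hconcat([r0,r1]))
for c,d in (('scene',d),('side',d2)):
    P,u,v=pts(c,d); m=(abs(P[:,0]-.508)<.05)&(abs(P[:,1]-.166)<.04)&(P[:,2]>.22)&(P[:,2]<.32)
    print(c,np.percentile(P[m],[1,50,99],axis=0))
E
```

```text
t 13.7 X 0.1548272532492812 Y -0.3741214715672205 z 0.44043606075294117 F XYZ -0.0697614145883589 -0.3005372565176105 -0.17899678715443113 M [0.0192 0.0191 0.012 ] err dY mm -77.1785284327795 fix wx -0.041908134749391014 wy 1.357315409989512 wz -0.04379987959362097 dq [-0.0208 -0.0454  0.0053 -0.0145  0.0297 -0.0077] w 0.04291482492171006
2.323685185185185
scene [[0.47794282 0.15118792 0.22160509]
 [0.51306465 0.16745549 0.27082505]
 [0.53749872 0.17774738 0.30544126]]
side [[0.47329621 0.15952684 0.22106323]
 [0.4991868  0.17210142 0.26607601]
 [0.53533963 0.18129704 0.30206589]]
```

View pics/c4.png

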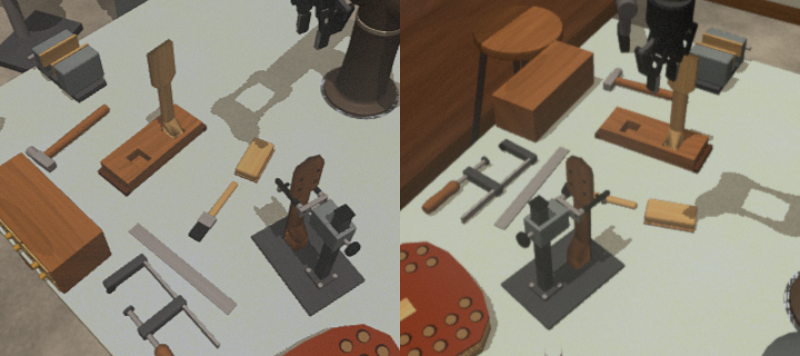

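{"api": "move_arm", "payload": {
  "plan": [
    {"x": 0, "y": 0, "z": 0, "wx": 0, "wy": 0, "wz": 0, "hand": 0},
    {"x": 0, "y": 0, "z": 0, "wx": 0, "wy": 0, "wz": 0, "hand": 0},
    {"x": 0, "y": 0, "z": 0, "wx": 0, "wy": 0, "wz": 0, "hand": 0},
    {"x": 0, "y": 0, "z": 0, "wx": 0, "wy": 0, "wz": 0, "hand": 0},
    {"x": 0, "y": 0, "z": 0, "wx": 0, "wy": 0, "wz": 0, "hand": 0}
  ]
}}

```text
t: 14.35
eef_pos: [0.4028, 0.0605, 0.4367]
tcp_rot: [[0.015, -0.24, -0.971], [0.001, -0.971, 0.24], [-1.0, -0.004, -0.014]]
ft_force: [0.4, -0.6, -0.7]
gripper_width: 0.0424
```

Run:
```python
from h import *
a=cv2.imread('pics/scene4.png'); a2,d,s=snap('scene','scene6.png')
g=lambda i:cv2.GaussianBlur(i[210:350,340:460],(0,0),2).astype(np.float32).mean(2)
print(cv2.phaseCorrelate(g(a),g(a2)),np.abs(g(a)-g(a2)).max(),s['t'],s['dq'])
print(bot.job_done())
```

```text
((0.019557510372187892, 0.018974379338075664), 1.0071780805234556) 13.333336 14.35 [ 5.74525460e-03  9.50376767e-03 -2.99256824e-04  8.15205695e-05
 -7.54743202e-04  9.04138392e-04]
the job is handed in; nothing more can be done
None
```

The neck with the fretboard is hanging in the bench hanger, fretboard facing out, and the job was handed in at 14.4 s of the 61 s allowed.

- **Insertion:** I lifted the neck from its rack pocket and pushed it in between the prongs. The push force I read stayed at about 4.5 N. The wrist picture then showed both gates shut in front of the neck.
- **Seating:** I lowered it until the shoulders touched. That put the nut at about 198 mm above the bench, about 16 mm below the mouth point. Lengthwise it sits within about 4 mm of the mouth point.
- **Tug:** Before letting go I pulled it down for about 1.2 s. Every reading taken during the pull lay between 5.7 and 6.8 N.
- **Release:** I eased the load to near zero, let go and backed the arm away.

**Last checks:**
- The scene and side pictures show the neck hanging upright in the yoke. The pale neck is still in its pocket and nothing else looks out of place.
- Two scene pictures about 0.6 s apart matched to within 0.02 pixel. A small part of the picture still changed in brightness between them; I did not trace the cause, though the arm was still settling slightly.
- The gates were not looked at again up close after I let go; they were still shut in the last wrist picture, taken just after the fingers opened.
- During the tug there was a small sideways force, mostly 1.5 N and up to 3.6 N. It went away on release.

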